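# Ballast and close a helping-hand foot

### The job

Build up the weighted foot of a helping-hand stand in the assembly nest: set the black shell fully down in the nest, open side up, then pour the steel ballast slugs from the green cup into it and drop in any slugs left lying loose on the mat as well. When every slug is in the shell, lay the yellow spacer frame on the shell's rim and then the cover plate on the frame, brass boss up, both lying flat and square between the nest's guides, ready for its screws. Stand the empty cup back upright on the blue mat, and do not push the other tools and parts about.

Things in the scene. Friction and masses are not known exactly. Their poses are not given: they have to be found in the camera images.
- nest: Assembly nest, fixed (place and yaw vary): aluminium plate 150 x 116 x 10 mm on the mat, its x along the 150, with two upright steel guide blades at each corner round a pocket 96 (x) by 70 mm (y). Origin: centre of the plate's underside, z up. The blades are 8 mm thick, start at the pocket's corners, run 16 mm along each side and rise to 66 mm, then flare outward by 6 mm up to 76 mm as a lead-in.
- nest_floor (a point): Centre of the pocket's floor, 10 mm above the nest's origin. Between the blades all four sides of the pocket are open from the floor up: 64 mm wide in the long faces, 38 mm in the short ones, so a part held across its 66 mm width goes in with fingers and all.
- shell: The foot's shell: black open-topped box 92 (its x) by 66 (its y) by 40 mm high, walls and floor 5 mm (inside 82 x 56 x 35 mm), about 160 g. Starts flat on the mat, open side up. Origin: centre of its underside, z up. Seated, its origin is 10 mm above the nest's and its x lies along the nest's x, either way round.
- spacer: Spacer: yellow rectangular frame, outside 92 (its x) by 66 (its y) by 12 mm high, rails 8 mm wide, 35 g, the same both ways up. Starts flat on the mat. Origin: centre of its underside, z up. On the shell's rim its origin is 50 mm above the nest's.
- cover: Cover: steel plate 92 (its x) by 66 (its y) by 6 mm with an upright brass boss, 24 mm across and 24 mm tall, at its centre (top 30 mm above the origin), about 150 g. Starts flat on the mat, boss up. Origin: centre of its underside, z up. On the spacer its origin is 62 mm above the nest's.
- cup: Green plastic cup holding slugs, 70 g empty, on the mat: 65 mm high, outside diameter 49 mm at the foot widening straight to 68 mm at the rim (61 mm at 42 mm up), wall 3 mm, inner floor 4 mm up. Origin: centre of its underside, z towards the mouth. Slugs slide easily in it (friction about 0.25) and leave once it is tipped to about 100 to 115 degrees.
- cup_rim (a point): Centre of the cup's mouth, 65 mm above the cup's origin.
- slug0: A steel ballast slug, an offcut of square bar 13 x 13 x 16 mm (16 along its z), 21 g; origin at its centre. It starts in the cup; slug4, slug5 and slug6 may be absent (five to seven slugs in the cup).
- slug1: A steel ballast slug, an offcut of square bar 13 x 13 x 16 mm (16 along its z), 21 g; origin at its centre. It starts in the cup; slug4, slug5 and slug6 may be absent (five to seven slugs in the cup).
- slug2: A steel ballast slug, an offcut of square bar 13 x 13 x 16 mm (16 along its z), 21 g; origin at its centre. It starts in the cup; slug4, slug5 and slug6 may be absent (five to seven slugs in the cup).
- slug3: A steel ballast slug, an offcut of square bar 13 x 13 x 16 mm (16 along its z), 21 g; origin at its centre. It starts in the cup; slug4, slug5 and slug6 may be absent (five to seven slugs in the cup).
- slug4: A steel ballast slug, an offcut of square bar 13 x 13 x 16 mm (16 along its z), 21 g; origin at its centre. It starts in the cup; slug4, slug5 and slug6 may be absent (five to seven slugs in the cup).
- slug5: A steel ballast slug, an offcut of square bar 13 x 13 x 16 mm (16 along its z), 21 g; origin at its centre. It starts in the cup; slug4, slug5 and slug6 may be absent (five to seven slugs in the cup).
- slug6: A steel ballast slug, an offcut of square bar 13 x 13 x 16 mm (16 along its z), 21 g; origin at its centre. It starts in the cup; slug4, slug5 and slug6 may be absent (five to seven slugs in the cup).
- slug7: A steel ballast slug, an offcut of square bar 13 x 13 x 16 mm (16 along its z), 21 g; origin at its centre. It starts loose on the mat, upright; some of slug7 to slug9 may be absent (two or three are there).
- slug8: A steel ballast slug, an offcut of square bar 13 x 13 x 16 mm (16 along its z), 21 g; origin at its centre. It starts loose on the mat, upright; some of slug7 to slug9 may be absent (two or three are there).
- slug9: A steel ballast slug, an offcut of square bar 13 x 13 x 16 mm (16 along its z), 21 g; origin at its centre. It starts loose on the mat, upright; some of slug7 to slug9 may be absent (two or three are there).
- screwdriver: Bystander: a screwdriver with a red handle, 170 mm long, lying on the mat roughly along world y; origin under its middle.
- board: Bystander: a small green circuit board 85 x 60 mm, 15 mm high with its connectors, flat on the mat; origin at the centre of its underside.
- spool: Bystander: a solder spool 52 mm across and 32 mm high, blue flanges, standing on the mat; origin at the centre of its underside.
- fluxjar: Bystander: an amber jar with a white cap, 48 mm across and 50 mm high, on the mat; origin at the centre of its underside.
- mat: The blue silicone mat on which all these things stand, fixed, 490 (x) by 860 mm (y), its top 3 mm above the work surface (z = 0.003); origin at the centre of its underside. A 9 mm high strip of little compartments, 45 mm wide, runs along its far edge. Beside it: a meter and a steel dish on the left, pliers and a soldering station (160 mm high) on the right, all fixed.

How it is judged:
By the outcome, as a careful person would: the job done as asked, in the order asked, and still so for the second after the job is handed in, with the robot touching nothing.
Of slug4, slug5, slug6 only 1 to 3 are there at a start; the rules pass over those that are not, and their reading is None.
Of slug7, slug8, slug9 only 2 to 3 are there at a start; the rules pass over those that are not, and their reading is None.
At some moment in a run one of spacer, cover, slug7, slug8, slug9 may be knocked a few centimetres aside while the robot is not near it.
It also fails if it takes over 210 s, if anything falls off the work surface, if the arm or the gripper's body presses on something with over 40 N, if the wrist force passes 120 N, or if a joint passes its speed limit or range.

### The arm

A 6-joint arm with a two-finger parallel gripper is mounted at the origin on the work surface. World frame = base frame: x ahead of the robot, y to its left, z up, the work surface at z = 0. Lengths are in m, angles in rad, forces in N, time in s.
With the tool pointing down it reaches from about 0.375 to 0.9 m from the base axis. Payload 3.1 kg.
Tool frame: the origin (TCP) lies on the front face of the gripper's body, between the roots of the fingers; the fingertips stand 70 mm ahead of it and the grasp point (between the pads) lies 51 mm ahead of it; z points along the fingers, y is the line along which they close (so a half turn about z gives the same grasp; the last joint's range is limited). The gripper opens to 87 mm and grips with 3 to 60 N. Pads are 19 mm wide; open, the fingers measure 117 mm over their backs; the gripper's body (75 mm by 190 mm) begins 51 mm behind the grasp point.
Start: joints at [1, 0.527, 1.433, -0, 1.181, -0.178], TCP at [0.239, 0.578, 0.292] pointing down, gripper open.
Joint ranges: [-3.08, 3.08], [-0.75, 2.2], [0.22, 2.44], [-1.43, 4.57], [0, 2.65], [-2.85, 2.85]. Speed limits (rad/s): [2.79, 2.79, 3.14, 3.14, 3.14, 3.14].

### API

Orientations are given as a unit quaternion [x, y, z, w].
In Python, from rig import robot, cams, ticket gives the robot as it stands. The module is installed in compiled form; this text tells all that it offers.
- The arm moves only by the shell command python3 -m crank 'ROWS' [FORCE]. ROWS is JSON, a list of rows, each a list of 7 numbers: the shift along the tool's x, y, z in cm, then the turn, a rotation vector about the tool's x, y, z in rad, then the closure, from 0 (fully open) to 1 (shut). A call has 1 to 5 rows; each row shifts and turns the commanded pose from where the row before left it, along the tool's axes as they then stand; what a row does not reach is not made up. A row lasts 1/8 s, in which the tool goes at most 62.5 mm and 10.7 degrees, less where a joint would pass 70% of its speed; a pose out of reach is approached as far as the arm can. A call is refused whole if a number of a shift passes 6.25 or a number of a turn 0.188, either way. A call with a gripper value outside its range is refused whole. The fingers move at their own pace and stop on an object; FORCE is the grip in N (left out, the last holds). Time passes only in rows, so rows that do not move let the fingers close. It gives the time, the measured TCP pose, the force, the opening and the grip force at its end, in the units of the state.
- robot.get_obs(): the state, without advancing time (a new reading comes with each control period).
- cams.camera(name): name is "scene" or "top" or "wrist"; returns the picture (384x512x3 uint8, red, green, blue); there is no depth.
- cams.camera_info(name): a dict with "intrinsics" (3x3 intrinsics, pixels), "pose" (4x4, takes a point from camera to world coordinates). Camera axes: x right, y down, z forward; pixel columns grow to the right and rows downward; lengths in m; the calibration is good to about 2 mm. The wrist camera is an equidistant fisheye: a pixel r from the principal point sees the ray r / f radians off the axis. A picture is of the moment at which its call begins: read the wrist's pose just before it. camera_info takes no time and is no camera call; for the wrist camera it gives the pose at the moment of the call.
- ticket.hand_in(): hands the job in; it is judged then, once.
The state is a dict: "time": time; "q": joint angles; "joint_velocities": joint speeds; "joint_torque": joint torques, N m; "position": TCP position; "tool_rot": TCP orientation; "ft_force": force on the tool from outside, world axes, zero at the start; "moment": the same for the moment, N m; "grip_width": finger opening in m; "grip_force": force on a finger pad.
Only numpy, scipy, OpenCV 4.12 (cv2) and the standard library are available. Lean on these libraries where they do the work, as an engineer would, in place of code of your own. Each camera call takes 0.05 s, during which the arm holds its last target. There are 200 camera calls.

## Working session

There is one attempt and no reset: what is moved stays moved. The work goes in short steps, Python scripts to look and compute and a shell command to move; the robot and the scene stay as the last step left them, time stands still between calls to the robot, and variables do not carry over. Pictures are saved under pics/ and viewed, at most 14 in all, crops included, and the job is handed in when it is done.

```bash
ls; mkdir -p pics
python3 - <<'E'
from rig import robot,cams,ticket
import cv2,numpy as np
np.set_printoptions(precision=4,suppress=True)
for n in["top","scene"]:
    i=cams.camera_info(n);print(n,i["intrinsics"],i["pose"])
    cv2.imwrite(f"pics/{n}0.png",cv2.resize(cams.camera(n)[:,:,::-1],(800,600),interpolation=cv2.INTER_CUBIC))
print(cams.camera_info("wrist"))
print(robot.get_obs())
E
```

```text
pics
top [[431.6921   0.     253.504 ]
 [  0.     431.6921 185.4799]
 [  0.       0.       1.    ]] [[ 0.0248 -0.9873  0.1566  0.4763]
 [-0.9996 -0.0224  0.0171 -0.0116]
 [-0.0134 -0.157  -0.9875  1.0383]
 [ 0.      0.      0.      1.    ]]
scene [[469.4148   0.     258.2165]
 [  0.     469.4148 191.2331]
 [  0.       0.       1.    ]] [[ 0.8368  0.2827 -0.4688  1.2515]
 [ 0.5475 -0.4345  0.7152 -0.9748]
 [-0.0015 -0.8552 -0.5184  0.7928]
 [ 0.      0.      0.      1.    ]]
{'intrinsics': array([[297.3186,   0.    , 261.56  ],
       [  0.    , 297.3186, 190.4184],
       [  0.    ,   0.    ,   1.    ]]), 'pose': array([[ 0.3814,  0.8959,  0.2278,  0.1762],
       [ 0.9244, -0.3692, -0.0958,  0.603 ],
       [-0.0018,  0.2472, -0.969 ,  0.3835],
       [ 0.    ,  0.    ,  0.    ,  1.    ]])}
{'time': 0.1, 'q': array([ 1.0004,  0.5284,  1.4337,  0.    ,  1.1814, -0.1785]), 'joint_velocities': array([ 0.0004, -0.0034, -0.0026, -0.0004,  0.0011, -0.001 ]), 'joint_torque': array([ -0.0002, -44.0982, -17.715 ,   0.0634,   0.0534,  -0.0001]), 'position': array([0.2384, 0.5772, 0.2914]), 'tool_rot': array([ 0.1947,  0.9809, -0.0009, -0.0004]), 'ft_force': array([ 0.193 ,  0.2   , -0.7036]), 'moment': array([-0.0409,  0.0345,  0.0242]), 'grip_force': 0.0, 'grip_width': 0.08696431851262793}
```

View pics/top0.png

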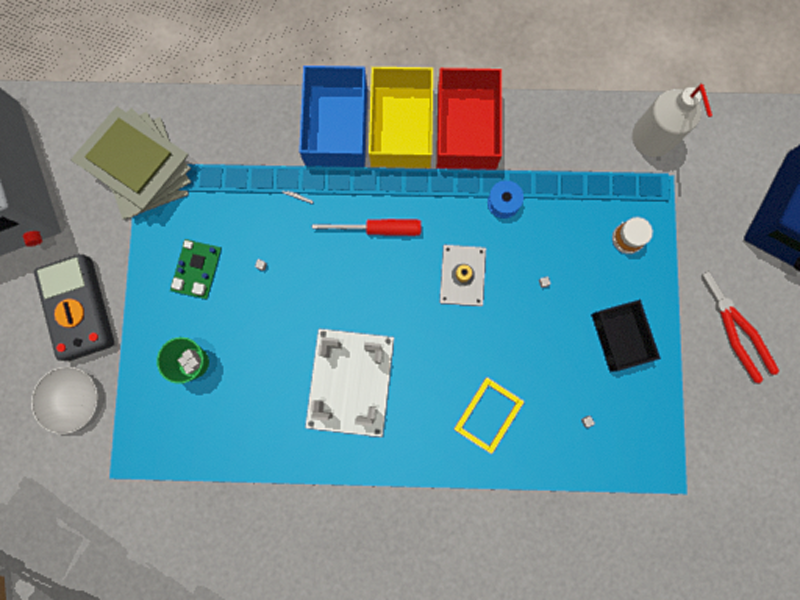

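View pics/scene0.png

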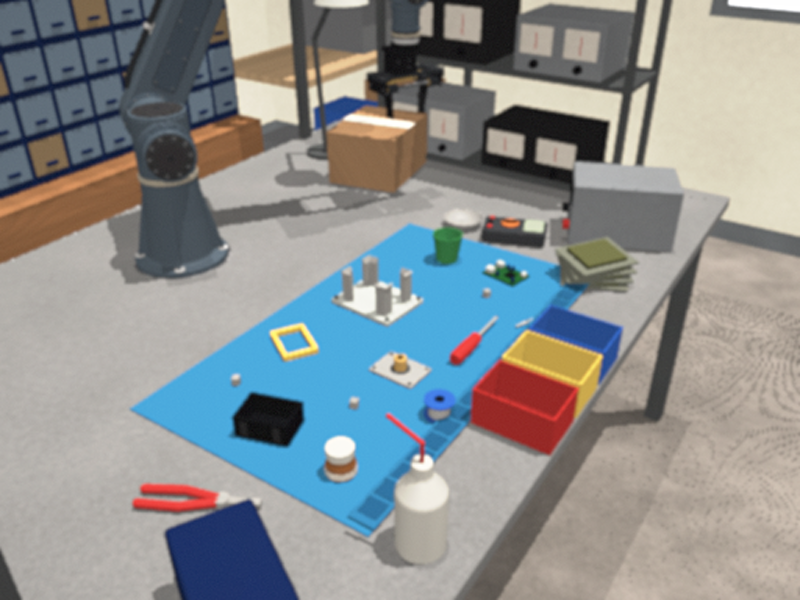

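The top view (800x600) shows: 
- nest at (350,383)
- shell at (626,336)
- cup at (183,360)
- spacer at (489,415)
- cover at (463,275)
- loose slugs at (261,265), (545,282) and (588,422)

The bystanders are clear of these. Next I'll measure positions by casting contours onto planes.

```bash
cat > h.py <<'E'
import numpy as np,cv2,json
from scipy.spatial.transform import Rotation as R
from rig import robot,cams,ticket
np.set_printoptions(precision=4,suppress=True)
def shot(n):
    i=cams.camera_info(n); return cams.camera(n),i
def rays(i,uv,fish=False):
    K=i["intrinsics"];uv=np.atleast_2d(np.asarray(uv,float))
    d=np.c_[(uv[:,0]-K[0,2])/K[0,0],(uv[:,1]-K[1,2])/K[1,1]]
    if fish:
        r=np.linalg.norm(d,axis=1)+1e-9
        v=np.c_[d*(np.sin(r)/r)[:,None],np.cos(r)]
    else: v=np.c_[d,np.ones(len(d))]
    return i["pose"][:3,3],v@i["pose"][:3,:3].T
def plane(i,uv,z,fish=False):
    o,v=rays(i,uv,fish); return (o+v*((z-o[2])/v[:,2])[:,None])[:,:2]
def blobs(mask,amin=20):
    c,_=cv2.findContours(mask.astype(np.uint8)*255,cv2.RETR_EXTERNAL,cv2.CHAIN_APPROX_NONE)
    return sorted([k[:,0] for k in c if cv2.contourArea(k)>amin],key=lambda k:-cv2.contourArea(k.reshape(-1,1,2)))
def rect(p):  # centre, (long,short), yaw of long side deg
    (c,(w,h),a)=cv2.minAreaRect((np.asarray(p)*1000).astype(np.float32))
    if w<h: w,h,a=h,w,a+90
    return np.array(c)/1000,(w,h),(a+90)%180-90
def hsv(im): return cv2.cvtColor(im,cv2.COLOR_RGB2HSV)
def log():
    o=robot.get_obs()
    open("log.txt","a").write(json.dumps([list(map(float,o[k])) for k in("q","position","tool_rot")])+"\n")
    return o
def go(p,yaw=None,pt=0.0,Rt=None):
    """shift in tool axes (cm) to bring point pt m ahead of TCP to p; yaw (deg) = dir of tool y (mod 180), tool down"""
    o=log(); Rc=R.from_quat(o["tool_rot"]); 
    print("t",round(o["time"],2),"pos",o["position"],"F",o["ft_force"],"grip",round(o["grip_width"],4),round(o["grip_force"],1),"q",o["q"])
    if Rt is None:
        if yaw is None:
            y=Rc.as_matrix()[:,1];a=np.arctan2(y[1],y[0])
        else:
            y=Rc.as_matrix()[:,1];a0=np.arctan2(y[1],y[0]);a=np.radians(yaw)
            a=a0+(a-a0+np.pi/2)%np.pi-np.pi/2
        y=np.array([np.cos(a),np.sin(a),0]);z=np.array([0,0,-1.]);Rt=R.from_matrix(np.c_[np.cross(y,z),y,z])
    t=np.asarray(p)-Rt.as_matrix()[:,2]*pt
    print("shift cm",Rc.inv().apply(t-o["position"])*100,"rotvec",(Rc.inv()*Rt).as_rotvec(), "then shift after rot",Rt.inv().apply(t-o["position"])*100)
E
python3 - <<'E'
from h import *
im,i=shot("top");H=hsv(im);h,s,v=cv2.split(H)
mat=(h>90)&(h<110)&(s>150)
def rep(name,m,z,n=1,amin=20):
    for b in blobs(m,amin)[:n]: print(name,b.mean(0),*rect(plane(i,b,z)))
rep("spacer",(h>20)&(h<34)&(s>150)&(np.indices(h.shape)[0]>180),0.015)
inb=np.zeros_like(h,bool);inb[130:300,100:430]=1
rep("white",(s<60)&(v>90)&inb,0.010,8,15)
rep("shell",(v<50)&inb,0.035,2,200)
g=(h>45)&(h<80)&(s>120)&inb
rep("green",g,0.068,3)
E
```

```text
spacer [312.5    265.4545] [ 0.4536 -0.1361] (90.01580047607422, 65.37802124023438) -31.8172607421875
white [223.653  244.6712] [0.4973 0.0734] (150.14602661132812, 116.29254913330078) -5.014274597167969
white [295.9194 175.9516] [ 0.6655 -0.0955] (91.64749145507812, 65.41068267822266) -2.925079345703125
white [406.8679 148.2264] [ 0.7397 -0.3644] (48.48121643066406, 44.06706619262695) -44.49945831298828
white [120.8837 230.5814] [0.5241 0.3193] (32.39994812011719, 29.21575355529785) 35.663455963134766
white [126.4348 184.3043] [0.6352 0.3139] (18.733552932739258, 17.62640380859375) 75.48072052001953
white [113.2174 181.3043] [0.6421 0.3472] (17.65326499938965, 16.447465896606445) -14.235557556152344
white [217.4583 144.4167] [0.7392 0.0982] (83.67833709716797, 7.4068098068237305) -85.31653261184692
white [375.7895 269.3684] [ 0.4477 -0.2841] (14.125885963439941, 13.800012588500977) 27.1701717376709
shell [399.8092 214.7634] [ 0.5748 -0.3348] (89.53611755371094, 74.59672546386719) 16.637948989868164
green [116.0235 230.4706] [0.5197 0.3125] (71.18968963623047, 64.10428619384766) 51.4527702331543
green [123.6119 173.2015] [0.6554 0.3015] (78.35633087158203, 55.63346862792969) -11.565170288085938
```

```bash
sed -i 's/a=a0+(a-a0+np.pi\/2)%np.pi-np.pi\/2/a=a0+(a-a0+np.pi)%(2*np.pi)-np.pi/' h.py
python3 - <<'E'
from h import *
go([0.575,-0.333,0.25],-73.4)
go([0.575,-0.333,0.25])
E
```

```text
t 0.15 pos [0.2384 0.5773 0.2915] F [ 0.2468 -0.464   0.1705] grip 0.0869 0.0 q [ 1.0005  0.5282  1.4336 -0.      1.1814 -0.1785]
shift cm [-65.8693 -71.2691   4.2475] rotvec [-0.001   0.0019  2.4601] then shift after rot [ 6.2514 96.8493  4.1502]
t 0.15 pos [0.2384 0.5773 0.2915] F [ 0.2468 -0.464   0.1705] grip 0.0869 0.0 q [ 1.0005  0.5282  1.4336 -0.      1.1814 -0.1785]
shift cm [-65.8693 -71.2691   4.2475] rotvec [-0.0016 -0.0003 -0.    ] then shift after rot [-65.8683 -71.2758   4.1502]
```

```bash
R1='[-3.3,-3.56,0.2,0,0,0,0]'
python3 -m crank '[[-3.3,-3.56,0.21,0,0,0,0],[-3.3,-3.56,0.21,0,0,0,0],[-3.3,-3.56,0.21,0,0,0,0],[-3.3,-3.56,0.21,0,0,0,0],[-3.3,-3.56,0.21,0,0,0,0]]'
python3 -m crank '[[-3.3,-3.56,0.21,0,0,0,0],[-3.3,-3.56,0.21,0,0,0,0],[-3.3,-3.56,0.21,0,0,0,0],[-3.3,-3.56,0.21,0,0,0,0],[-3.3,-3.56,0.21,0,0,0,0]]'
python3 -m crank '[[-3.3,-3.56,0.21,0,0,0,0],[-3.3,-3.56,0.21,0,0,0,0],[-3.3,-3.56,0.21,0,0,0,0],[-3.3,-3.56,0.21,0,0,0,0],[-3.3,-3.56,0.21,0,0,0,0]]'
python3 -m crank '[[-3.3,-3.56,0.21,0,0,0,0],[-3.3,-3.56,0.21,0,0,0,0],[-3.3,-3.56,0.21,0,0,0,0],[-3.3,-3.56,0.21,0,0,0,0],[-3.3,-3.56,0.21,0,0,0,0]]'
python3 -m crank '[[0,0,0,0,0,0.175,0],[0,0,0,0,0,0.175,0],[0,0,0,0,0,0.175,0],[0,0,0,0,0,0.175,0],[0,0,0,0,0,0.175,0]]'
python3 -m crank '[[0,0,0,0,0,0.175,0],[0,0,0,0,0,0.175,0],[0,0,0,0,0,0.175,0],[0,0,0,0,0,0.175,0],[0,0,0,0,0,0.175,0]]'
python3 -m crank '[[0,0,0,0,0,0.175,0],[0,0,0,0,0,0.175,0],[0,0,0,0,0,0.175,0],[0,0,0,0,0,0.185,0],[0,0,0,0,0,0,0]]'
python3 - <<'E'
from h import *
im,i=shot("wrist")
go([0.575,-0.333,0.25],-73.4)
cv2.imwrite("pics/w1.png",im[:,:,::-1])
v=hsv(im)[:,:,2]
for b in blobs(v<45,300): print(b.mean(0),*rect(plane(i,b,.043,True)))
E
```

```text
time: 0.78
position: [0.3234, 0.3487, 0.2816]
tool_rot: [0.194, 0.981, -0.0, 0.0]
ft_force: [-0.1, 0.2, -0.5]
grip_width: 0.0876
grip_force: 0.0
time: 1.4
position: [0.408, 0.1211, 0.2712]
tool_rot: [0.195, 0.981, 0.0, 0.0]
ft_force: [0.9, 0.5, 0.7]
grip_width: 0.0871
grip_force: 0.0
time: 2.02
position: [0.4925, -0.1065, 0.2606]
tool_rot: [0.195, 0.981, 0.0, -0.0]
ft_force: [1.1, 0.7, -0.1]
grip_width: 0.0868
grip_force: 0.0
time: 2.65
position: [0.577, -0.3339, 0.2498]
tool_rot: [0.195, 0.981, 0.0, -0.0]
ft_force: [-0.5, 0.2, 0.6]
grip_width: 0.087
grip_force: 0.0
time: 3.28
position: [0.5765, -0.3323, 0.2498]
tool_rot: [0.594, 0.804, 0.0, -0.0]
ft_force: [-0.1, 0.4, -0.2]
grip_width: 0.0871
grip_force: 0.0
time: 3.9
position: [0.5765, -0.3322, 0.2498]
tool_rot: [0.879, 0.477, -0.0, -0.0]
ft_force: [-0.2, -0.7, -0.0]
grip_width: 0.0868
grip_force: 0.0
time: 4.53
position: [0.5766, -0.3323, 0.2498]
tool_rot: [0.989, 0.145, -0.0, -0.0]
ft_force: [0.4, 0.3, -0.1]
grip_width: 0.0872
grip_force: 0.0
t 4.58 pos [ 0.5766 -0.3323  0.2499] F [-0.8697  0.697  -0.2102] grip 0.0868 0.0 q [-0.6904  0.6282  1.3639 -0.0001  1.1503  0.5874]
shift cm [-0.1685  0.0188 -0.0117] rotvec [-0.0006  0.0005  0.0033] then shift after rot [-0.1684  0.0193 -0.0118]
[303.7225 300.603 ] [ 0.3109 -0.2948] (1104.2354736328125, 441.641357421875) -68.87340927124023
[266.9754 182.0912] [ 0.5766 -0.3383] (91.87870788574219, 63.64181900024414) 16.912004470825195
[483.6254 126.8958] [ 0.7185 -0.5894] (143.53298950195312, 71.94473266601562) 61.13874053955078
[348.5119 228.5   ] [ 0.5583 -0.4434] (40.61333084106445, 24.911367416381836) -75.00307178497314
[174.6914 228.8272] [ 0.4994 -0.2499] (38.7412109375, 23.786869049072266) -71.50141716003418
```

View pics/w1.png

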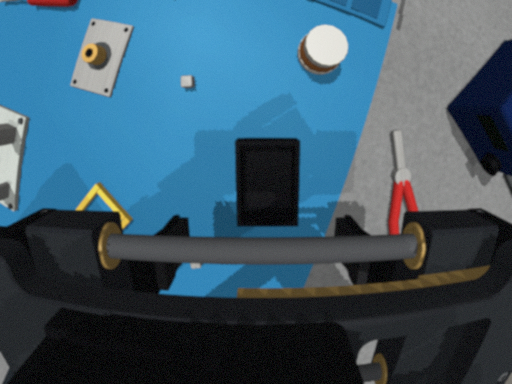

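The wrist view shows the shell at (267,182), centred between the fingers. It casts to (0.577,-0.338), yaw 16.9°.

Run:
```python
from h import *
go([0.577,-0.338,0.031],-73.1,.051)
```

```text
t 4.58 pos [ 0.5766 -0.3323  0.2499] F [-0.8697  0.697  -0.2102] grip 0.0868 0.0 q [-0.6904  0.6282  1.3639 -0.0001  1.1503  0.5874]
shift cm [-0.1132  0.5656 16.7879] rotvec [-0.0006  0.0005 -0.002 ] then shift after rot [-0.1225  0.555  16.7882]
```

```bash
python3 -m crank '[[-0.12,0.56,3,0,0,0,0],[0,0,4.2,0,0,0,0],[0,0,4.2,0,0,0,0],[0,0,3.4,0,0,0,0],[0,0,2,0,0,0,0]]' 25
python3 -m crank '[[0,0,0,0,0,0,1],[0,0,0,0,0,0,1],[0,0,0,0,0,0,1],[0,0,0,0,0,0,1],[0,0,0,0,0,0,1]]' 25
python3 -m crank '[[0,0,-3,0,0,0,1],[0,0,-3,0,0,0,1],[0,0,-3,0,0,0,1],[0,0,-3,0,0,0,1],[0,0,0,0,0,0,1]]'
python3 - <<'E'
from h import *
im,i=shot("top");H=hsv(im);h,s,v=cv2.split(H)
inb=np.zeros_like(h,bool);inb[130:300,100:430]=1
b=blobs((s<60)&(v>90)&inb,1000)[0]
c,wh,a=rect(plane(i,b,.013));print(c,wh,a)
np.save("nest.npy",[*c,a])
go([*c,0.15],a-90)
E
```

```text
time: 5.2
position: [0.5764, -0.3376, 0.0801]
tool_rot: [0.989, 0.145, -0.001, -0.001]
ft_force: [-0.4, 0.0, -0.0]
grip_width: 0.0871
grip_force: 0.0
time: 5.82
position: [0.578, -0.3388, 0.084]
tool_rot: [0.99, 0.144, 0.001, 0.001]
ft_force: [-0.3, 0.9, 5.2]
grip_width: 0.0661
grip_force: 25.0
time: 6.45
position: [0.5782, -0.339, 0.2047]
tool_rot: [0.99, 0.144, 0.002, 0.002]
ft_force: [-1.0, 0.7, -0.4]
grip_width: 0.0656
grip_force: 25.0
[ 0.4472 -0.2307] (286.84014892578125, 134.85096740722656) -88.50099420547485
t 6.5 pos [ 0.5773 -0.3383  0.2028] F [ 0.7523  0.314  -1.3956] grip 0.0657 25.0 q [-0.6967  0.6868  1.3925 -0.0001  1.0607  0.5843]
shift cm [ -9.3999 -14.0319   5.2515] rotvec [ 0.0002 -0.0019  1.8345] then shift after rot [-11.0911  12.7259   5.2791]
```

Run:
```python
from h import *
np.save("nest.npy",[.4972,.0732,-5.0])
go([.4972,.0732,.203],-95)
```

```text
t 6.5 pos [ 0.5773 -0.3383  0.2028] F [ 0.7523  0.314  -1.3956] grip 0.0657 25.0 q [-0.6967  0.6868  1.3925 -0.0001  1.0607  0.5843]
shift cm [  4.0854 -41.7177  -0.0762] rotvec [ 0.0012 -0.0011  0.3771] then shift after rot [-11.5633 -40.2909  -0.0209]
```

```bash
python3 -m crank '[[0,0,0,0,0,0.126,1],[0,0,0,0,0,0.126,1],[0,0,0,0,0,0.125,1],[-1.28,-4.48,0,0,0,0,1],[-1.28,-4.48,0,0,0,0,1]]'
python3 -m crank '[[-1.28,-4.48,0,0,0,0,1],[-1.28,-4.48,0,0,0,0,1],[-1.28,-4.48,0,0,0,0,1],[-1.28,-4.48,0,0,0,0,1],[-1.28,-4.48,0,0,0,0,1]]'
python3 -m crank '[[-1.28,-4.48,0,0,0,0,1],[-1.28,-4.48,0,0,0,0,1],[0,0,0,0,0,0,1]]'
python3 - <<'E'
from h import *
go([.4972,.0732,.203],-95)
im,i=shot("wrist");cv2.imwrite("pics/w2.png",im[:,:,::-1])
E
```

```text
time: 7.12
position: [0.558, -0.2454, 0.1997]
tool_rot: [0.999, -0.044, -0.002, -0.001]
ft_force: [-0.3, 1.6, -0.9]
grip_width: 0.066
grip_force: 25.0
time: 7.75
position: [0.5137, -0.0163, 0.2005]
tool_rot: [0.999, -0.044, -0.002, -0.0]
ft_force: [0.2, -0.1, -0.5]
grip_width: 0.0661
grip_force: 25.0
time: 8.12
position: [0.4948, 0.0764, 0.2005]
tool_rot: [0.999, -0.041, -0.003, -0.0]
ft_force: [0.5, -0.3, -1.1]
grip_width: 0.0658
grip_force: 25.0
t 8.12 pos [0.4948 0.0764 0.2005] F [ 0.543  -0.3005 -1.0514] grip 0.0658 25.0 q [-0.0706  0.5047  1.8264  0.0005  0.816   1.5822]
shift cm [ 0.2607  0.2976 -0.2481] rotvec [-0.0003  0.0055  0.005 ] then shift after rot [ 0.2635  0.2964 -0.2466]
```

View pics/w2.png

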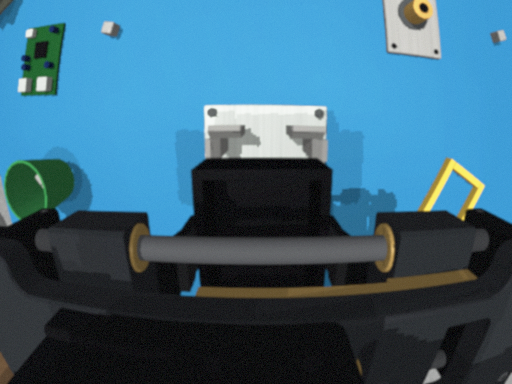

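The view shows the nest's far plate edge at (204,104)–(328,106), its far guides, and the shell held in front with its far rim at (193,160)–(331,160).

Run:
```python
from h import *
i=cams.camera_info("wrist");o=robot.get_obs()
N=np.load("nest.npy");a=np.radians(N[2]);M=np.array([[np.cos(a),np.sin(a)],[-np.sin(a),np.cos(a)]])
im=cams.camera("wrist");H=hsv(im)
m=(H[:,:,1]<70)&(H[:,:,2]>110);m[150:]=0;m[:, :190]=0;m[:,345:]=0
b=blobs(m,300)[0]; p=plane(i,b,.013,True)
q=(p-N[:2])@M.T*1000
# fit far edge & sides
print(q.min(0),q.max(0))
e=q[(q[:,0]>q[:,0].max()-5)]; e=e[abs(e[:,1])<50];print("far edge",np.polyfit(e[:,1],e[:,0],1))
for s in(1,-1):
    e=q[(s*q[:,1]>50)&(q[:,0]<72)&(q[:,0]>45)]
    if len(e)>3:print("side",s,np.polyfit(e[:,0],e[:,1],1),len(e))
k=(H[:,:,2]<60)
# shell far rim: first dark row per column
cols=range(205,325,8);uv=[(c,np.argmax(k[140:200,c])+140) for c in cols]
pr=plane(i,uv,o["position"][2]-.040,True); print("rim",((pr-o["position"][:2])@M.T*1000)[[0,5,10,-1]])
row=np.where(k[175,160:360])[0]+160;print(row.min(),row.max(),(plane(i,[(row.min(),175),(row.max(),175)],o["position"][2]-.04,True)-o["position"][:2])@M.T*1000)
```

```text
[ 34.2125 -59.0501] [74.8272 57.5266]
far edge [ 0.0001 74.1229]
side 1 [-0.0164 57.9726] 29
side -1 [  0.0181 -58.5063] 28
rim [[ 47.3554  25.7607]
 [ 47.7245   7.5537]
 [ 47.8079 -10.3739]
 [ 48.001  -24.9579]]
193 330 [[ 40.4321  31.6718]
 [ 40.6712 -31.4046]]
```

```bash
python3 -m crank '[[0.09,0.29,1,0,0,0,1],[0,0,0,0,0,0,1]]'
python3 -m crank '[[0,0,2.5,0,0,0,1],[0,0,1.5,0,0,0,1],[0,0,1,0,0,0,1],[0,0,1,0,0,0,1],[0,0,0,0,0,0,1]]'
python3 -m crank '[[0,0,1,0,0,0,1],[0,0,1,0,0,0,1],[0,0,0.5,0,0,0,1],[0,0,0.5,0,0,0,1],[0,0,0,0,0,0,1]]'
python3 - <<'E'
from h import *
go([.4970,.0733,.094],-95)
E
```

```text
time: 8.48
position: [0.498, 0.0692, 0.191]
tool_rot: [0.999, -0.045, -0.001, 0.0]
ft_force: [0.4, -0.1, -0.7]
grip_width: 0.0657
grip_force: 25.0
time: 9.1
position: [0.4983, 0.0713, 0.1314]
tool_rot: [0.999, -0.044, -0.0, -0.001]
ft_force: [1.3, 5.9, -3.4]
grip_width: 0.0658
grip_force: 24.8
time: 9.72
position: [0.4985, 0.0713, 0.1017]
tool_rot: [0.999, -0.044, 0.0, -0.001]
ft_force: [0.4, 5.2, -3.7]
grip_width: 0.066
grip_force: 24.8
t 9.72 pos [0.4985 0.0713 0.1017] F [ 0.3927  5.21   -3.6515] grip 0.066 24.8 q [-0.0809  0.6887  1.8776  0.0029  0.5752  1.5758]
shift cm [-0.1685 -0.1844  0.7712] rotvec [-0.0016 -0.0002 -0.0011] then shift after rot [-0.1681 -0.1858  0.7709]
```

```bash
python3 -m crank '[[-0.1,-0.2,0,0,0,0,1],[0,0,0.4,0,0,0,1],[0,0,0.4,0,0,0,1],[0,0,0,0,0,0,1]]'
python3 -m crank '[[0,0,0.2,0,0,0,1],[0,0,0.2,0,0,0,1],[0,0,0,0,0,0,1]]'
python3 - <<'E'
from h import *
go([.4970,.0733,.094],-95)
E
```

```text
time: 10.22
position: [0.4979, 0.0724, 0.094]
tool_rot: [0.999, -0.044, 0.0, 0.0]
ft_force: [1.8, -0.5, -1.4]
grip_width: 0.0658
grip_force: 24.9
time: 10.6
position: [0.4978, 0.0721, 0.0921]
tool_rot: [0.999, -0.043, 0.001, 0.0]
ft_force: [-0.3, -3.4, 13.7]
grip_width: 0.0659
grip_force: 25.0
t 10.6 pos [0.4978 0.0721 0.0921] F [-0.3221 -3.427  13.7399] grip 0.0659 25.0 q [-0.0783  0.7072  1.8826 -0.0016  0.5496  1.5804]
shift cm [-0.0947 -0.1136 -0.1951] rotvec [ 0.0008 -0.0022  0.0007] then shift after rot [-0.0952 -0.1137 -0.1949]
```

```bash
python3 -m crank '[[0,0,0,0,0,0,0],[0,0,0,0,0,0,0],[0,0,0,0,0,0,0],[0,0,-2,0,0,0,0],[0,0,-4,0,0,0,0]]'
python3 -m crank '[[0,0,-5,0,0,0,0],[0,0,-5,0,0,0,0],[0,0,-5,0,0,0,0],[0,-4,0,0,0,-0.183,0],[0,-4,0,0,0,-0.183,0]]'
python3 - <<'E'
from h import *
go([.52,.3125,.30],0)
E
```

```text
time: 11.22
position: [0.4961, 0.0728, 0.1492]
tool_rot: [0.999, -0.044, -0.003, -0.0]
ft_force: [0.4, 0.9, 0.2]
grip_width: 0.087
grip_force: 0.0
time: 11.85
position: [0.4975, 0.153, 0.301]
tool_rot: [0.99, 0.141, 0.001, -0.0]
ft_force: [-0.2, -0.2, -0.4]
grip_width: 0.0869
grip_force: 0.0
t 11.85 pos [0.4975 0.153  0.301 ] F [-0.1864 -0.1534 -0.4137] grip 0.0869 0.0 q [0.0833 0.3754 1.6835 0.0001 1.0807 1.3708]
shift cm [  6.6194 -14.6904   0.1098] rotvec [ 0.0015 -0.0015 -1.2876] then shift after rot [15.955   2.2508  0.1008]
```

```bash
python3 -m crank '[[0,0,0,0,0,-0.184,0],[0,0,0,0,0,-0.184,0],[0,0,0,0,0,-0.184,0],[0,0,0,0,0,-0.184,0],[0,0,0,0,0,-0.184,0]]'
python3 -m crank '[[0,0,0,0,0,-0.184,0],[0,0,0,0,0,-0.184,0],[5.3,0.75,0,0,0,0,0],[5.3,0.75,0,0,0,0,0],[5.3,0.75,0,0,0,0,0]]'
python3 - <<'E'
from h import *
o=log();print(o["q"],o["position"])
im,i=shot("wrist");cv2.imwrite("pics/w3.png",im[:,:,::-1])
E
python3 -m crank '[[0,0,0,0,0.18,0,0],[0,0,0,0,0.18,0,0],[0,0,0,0,0.18,0,0],[0,0,0,0,0.18,0,0],[0,0,0,0,0,0,0]]'
python3 - <<'E'
from h import *
go([.52,.3125,.30],0)
from h import *
im,i=shot("top");cv2.imwrite("pics/top1.png",im[:,:,::-1])
E
```

```text
time: 12.48
position: [0.4965, 0.1524, 0.2997]
tool_rot: [0.824, 0.567, -0.001, -0.0]
ft_force: [-0.6, 0.3, 0.0]
grip_width: 0.0873
grip_force: 0.0
time: 13.1
position: [0.52, 0.3126, 0.2997]
tool_rot: [0.709, 0.706, -0.001, -0.0]
ft_force: [1.1, -1.0, 0.3]
grip_width: 0.0872
grip_force: 0.0
[ 0.3573  0.4949  1.4714 -0.0001  1.1765  0.3618] [0.52   0.3126 0.2997]
time: 13.78
position: [0.5197, 0.3093, 0.2983]
tool_rot: [0.665, 0.659, 0.247, -0.249]
ft_force: [0.4, 0.3, 1.1]
grip_width: 0.0871
grip_force: 0.0
t 13.78 pos [0.5197 0.3093 0.2983] F [0.3555 0.3338 1.0737] grip 0.0871 0.0 q [ 0.0823  0.4866  1.6949  0.8415  1.0736 -0.3712]
shift cm [0.3534 0.0259 0.0802] rotvec [-0.0025 -0.7177 -0.0091] then shift after rot [ 0.3188  0.0292 -0.1718]
```

View pics/w3.png

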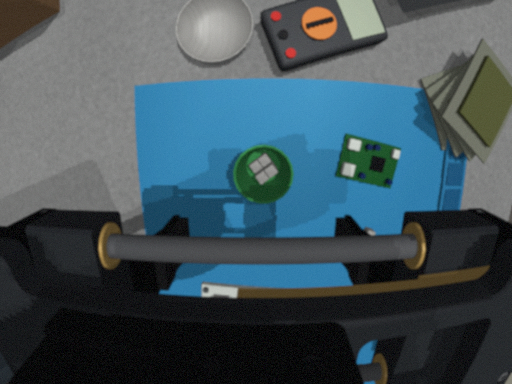

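View pics/top1.png

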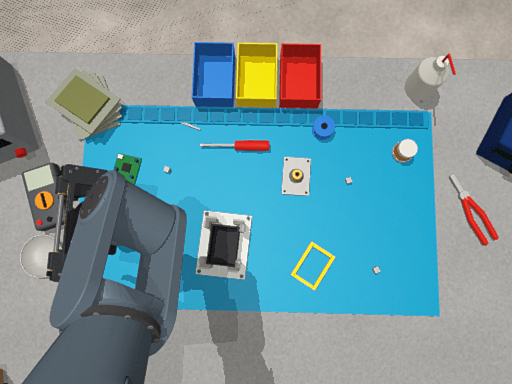

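Shell is seated squarely in the nest (top view at 222,243). The cup is at (263,173) in the wrist view, with its slugs inside. Now I'll fit the arm's kinematics from the logged poses, so I can check a sideways pour.

```bash
cat > kin.py <<'E'
import numpy as np,json
from scipy.optimize import least_squares
from scipy.spatial.transform import Rotation as R
L=[json.loads(l) for l in open("log.txt")]
def fk(q,p):
    d1,a1,h,a2,L2,ex,L3,d3,lt=p
    E=lambda ax,a:R.from_euler(ax,a)
    T=E('z',q[0]);x=T.apply([a1,d1,h])
    T=T*E('y',q[1]);x=x+T.apply([a2,0,L2])
    T=T*E('y',q[2]);x=x+T.apply([ex,d3,L3])
    T=T*E('z',q[3])*E('y',q[4])*E('z',q[5]);x=x+T.apply([0,0,lt])
    return x,T
def fit():
    f=lambda p:np.concatenate([fk(l[0],p)[0]-l[1] for l in L]+[1e-3*p])
    return least_squares(f,[.05,0,.3,0,.4,0,.4,.05,.2])
def ik(p,x,Rt,q0):
    R0=R.from_euler('z',OFF)
    lo=np.array([-3.08,-.75,.22,-1.43,0,-2.85]);hi=np.array([3.08,2.2,2.44,4.57,2.65,2.85])
    def f(q):
        X,T=fk(q,p); return np.r_[X-x,.3*((T*R0).inv()*Rt).as_rotvec()]
    s=least_squares(f,np.clip(q0,lo+.01,hi-.01),bounds=(lo,hi)); return s.x,np.linalg.norm(s.fun)
E
python3 - <<'E'
from kin import *
s=fit();print(np.round(s.x,4),np.abs(s.fun).max(),len(L))
for l in L[::3]:
    print(np.round((fk(l[0],s.x)[1].inv()*R.from_quat(l[2])).as_rotvec(),3))
E
```

```text
[ 0.0555  0.      0.2742 -0.      0.588   0.1141  0.3917  0.0555  0.2358] 0.0005879958641865031 12
[-0.     0.     1.571]
[0.    0.    1.571]
[0.    0.    1.571]
[0.    0.    1.571]
```

```bash
echo "OFF=np.pi/2;P=fit().x" >> kin.py
cat > cup.py <<'E'
from kin import *
def toolR(psi,th,phi=0):
    """point along psi (deg), th below horizontal, then roll phi about tool z; phi=0: tool y horizontal, = +x for psi=90"""
    ps,t=np.radians(psi),np.radians(th)
    z=np.array([np.cos(ps)*np.cos(t),np.sin(ps)*np.cos(t),-np.sin(t)])
    y=np.array([np.sin(ps),-np.cos(ps),0]);x=np.cross(y,z)
    return R.from_matrix(np.c_[x,y,z])*R.from_rotvec([0,0,np.radians(phi)])
E
python3 - <<'E'
from cup import *
from h import *
i=cams.camera_info("wrist");o=robot.get_obs()
T=np.eye(4);T[:3,:3]=R.from_quat(o["tool_rot"]).as_matrix();T[:3,3]=o["position"]
C=np.linalg.inv(T)@i["pose"]; np.save("C.npy",C)
l=L[-2];T=np.eye(4);T[:3,:3]=R.from_quat(l[2]).as_matrix();T[:3,3]=l[1]
i["pose"]=T@C
im=cv2.imread("pics/w3.png")[:,:,::-1];H=hsv(im)
m=(H[:,:,0]>45)&(H[:,:,0]<85)&(H[:,:,1]>100);m[:,:200]=0;m[:,320:]=0
p=plane(i,blobs(m,300)[0],.068,True);(c,r)=cv2.minEnclosingCircle((p*1000).astype(np.float32));print("cup",c,r,p.mean(0))
q0=np.array(L[-1][0]);cp=np.array([c[0]/1000,c[1]/1000])
for psi in(65,85,105):
  for th in(20,30):
    Rg=toolR(psi,th);z=Rg.as_matrix()[:,2]
    q,e=ik(P,np.r_[cp,.047]-.051*z,Rg,q0);print("grasp",psi,th,q,round(e,4))
    for phi in(-120,120):
        qq,e=q,0
        for f in np.linspace(0,1,7):
            Rp=toolR(psi,th-f*(th-15),phi*f);zp=Rp.as_matrix()[:,2]
            g=(1-f)*np.r_[cp,.17]+f*np.array([.497,.073,.145])
            qq,e=ik(P,g-.051*zp,Rp,qq)
        cax=R.from_matrix(Rp.as_matrix()@Rg.as_matrix().T).apply([0,0,1])
        print("   pour",phi,qq,round(e,4),"cup axis",cax)
E
```

```text
cup (520.7604370117188, 315.090087890625) 33.35457992553711 [0.5208 0.3158]
grasp 65 20 [-0.0997  1.1179  2.0669  1.9219  1.2363 -1.614 ] 0.0
   pour -120 [-0.598   0.7518  1.8862  1.0776  1.3378 -2.85  ] 0.1271 cup axis [-0.9286 -0.0657 -0.3653]
   pour 120 [-0.7059  0.9397  2.0911  1.2744  1.34    0.6332] 0.0 cup axis [ 0.5465 -0.7536 -0.3653]
grasp 65 30 [-0.0508  1.0054  2.0646  1.9166  1.0216 -1.493 ] 0.0
   pour -120 [-0.598   0.7518  1.8862  1.0776  1.3378 -2.85  ] 0.1271 cup axis [-0.9312 -0.2223 -0.2888]
   pour 120 [-0.7059  0.9397  2.0911  1.2744  1.34    0.6332] 0.0 cup axis [ 0.4283 -0.8562 -0.2888]
grasp 85 20 [-0.1306  1.079   1.856   1.4542  1.2383 -1.3523] 0.0
   pour -120 [-0.5397  0.8439  1.6938  0.9086  1.5604 -2.85  ] 0.1114 cup axis [-0.8501 -0.3793 -0.3653]
   pour 120 [-0.6228  0.9294  1.8519  0.9838  1.5023  0.8323] 0.0 cup axis [ 0.7713 -0.5212 -0.3653]
grasp 85 30 [-0.0874  0.9869  1.8695  1.4096  1.0704 -1.2443] 0.0
   pour -120 [-0.5397  0.8439  1.6938  0.9086  1.5604 -2.85  ] 0.1114 cup axis [-0.799  -0.5274 -0.2888]
   pour 120 [-0.6228  0.9294  1.8519  0.9838  1.5023  0.8323] 0.0 cup axis [ 0.6953 -0.6581 -0.2888]
grasp 105 20 [-0.0957  1.0859  1.6188  1.1048  1.3992 -1.1568] 0.0
   pour -120 [-0.4519  0.9265  1.4954  0.7735  1.7854 -2.85  ] 0.106 cup axis [-0.6691 -0.6472 -0.3653]
   pour 120 [-0.5154  0.9584  1.6279  0.7687  1.7085  0.9128] 0.0 cup axis [ 0.903  -0.2259 -0.3653]
grasp 105 30 [-0.0615  1.0043  1.6486  1.044   1.2532 -1.083 ] 0.0
   pour -120 [-0.4519  0.9265  1.4954  0.7735  1.7854 -2.85  ] 0.106 cup axis [-0.5704 -0.7689 -0.2888]
   pour 120 [-0.5154  0.9584  1.6279  0.7687  1.7085  0.9128] 0.0 cup axis [ 0.8785 -0.3806 -0.2888]
```

Run:
```python
from cup import *
from h import *
Rg=toolR(105,30);z=Rg.as_matrix()[:,2]
go(np.array([.5208,.3152,.047])-.10*z,pt=.051,Rt=Rg)
q0=np.array(L[-1][0]);q,e=ik(P,np.array([.5208,.3152,.047])-.151*z,Rg,q0);print(q,e)
```

```text
t 13.82 pos [0.52   0.3102 0.2992] F [ 0.9794 -0.6915  0.7776] grip 0.0872 0.0 q [ 0.0842  0.4856  1.693   0.8402  1.0736 -0.3701]
shift cm [-20.727    3.5936   5.3532] rotvec [ 0.2055  0.3279 -0.1733] then shift after rot [-21.6048   0.211   -2.0898]
[-0.1974  0.9254  1.6147  0.9132  1.3745 -1.0272] 2.3740704762309864e-13
```

```bash
python3 -m crank '[[0,0,0,0.0685,0.1093,-0.0578,0],[0,0,0,0.0685,0.1093,-0.0578,0],[0,0,0,0.0685,0.1093,-0.0578,0],[-4.32,0.04,-0.42,0,0,0,0],[-4.32,0.04,-0.42,0,0,0,0]]'
python3 -m crank '[[-4.32,0.04,-0.42,0,0,0,0],[-4.32,0.04,-0.42,0,0,0,0],[-4.32,0.04,-0.42,0,0,0,0],[0,0,0,0,0,0,0],[0,0,0,0,0,0,0]]'
python3 - <<'E'
from cup import *
from h import *
Rg=toolR(105,30);z=Rg.as_matrix()[:,2]
im,i=shot("wrist");cv2.imwrite("pics/w4.png",im[:,:,::-1])
go(np.array([.5208,.3152,.047])-.0*z,pt=.051,Rt=Rg)
E
```

```text
time: 14.45
position: [0.5345, 0.2634, 0.2288]
tool_rot: [0.525, 0.69, 0.304, -0.396]
ft_force: [1.4, 0.1, 0.3]
grip_width: 0.0871
grip_force: 0.0
time: 15.08
position: [0.5555, 0.1917, 0.1244]
tool_rot: [0.525, 0.688, 0.305, -0.397]
ft_force: [-0.1, 0.5, 0.4]
grip_width: 0.087
grip_force: 0.0
t 15.12 pos [0.5554 0.1918 0.1248] F [-0.5733 -0.7949  0.1772] grip 0.0871 0.0 q [-0.1925  0.9226  1.6121  0.9159  1.3775 -1.0275]
shift cm [-0.3455 -0.1433  9.8905] rotvec [-0.0012 -0.0015  0.0065] then shift after rot [-0.3317 -0.1527  9.8909]
```

View pics/w4.png

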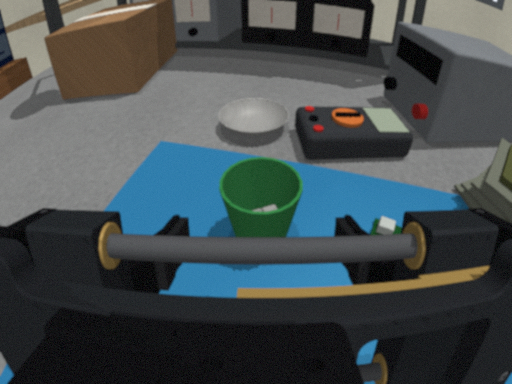

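The cup is at (262,195) in the wrist view, centred between the fingers, so I'm advancing and gripping.

```bash
python3 -m crank '[[-0.33,-0.14,2,0,0,0,0],[0,0,3,0,0,0,0],[0,0,3,0,0,0,0],[0,0,1.9,0,0,0,0],[0,0,0,0,0,0,0]]'
python3 -m crank '[[0,0,0,0,0,0,1],[0,0,0,0,0,0,1],[0,0,0,0,0,0,1],[0,0,0,0,0,0,1],[0,0,0,0,0,0,1]]' 30
python3 - <<'E'
from cup import *
from h import *
Rg=toolR(105,30)
go(np.array([.5208,.3152,.13]),pt=.051,Rt=Rg)
E
```

```text
time: 15.75
position: [0.5309, 0.2732, 0.0709]
tool_rot: [0.525, 0.688, 0.305, -0.398]
ft_force: [-0.4, -0.5, 1.0]
grip_width: 0.0871
grip_force: 0.0
time: 16.38
position: [0.533, 0.2711, 0.0717]
tool_rot: [0.526, 0.688, 0.307, -0.396]
ft_force: [1.4, -1.6, 3.2]
grip_width: 0.0629
grip_force: 29.0
t 16.38 pos [0.533  0.2711 0.0717] F [ 1.3581 -1.5795  3.1555] grip 0.0629 29.0 q [-0.0644  1.0067  1.6473  1.0447  1.2552 -1.0904]
shift cm [ 7.3484  0.0034 -4.0326] rotvec [ 0.0017 -0.0025  0.0047] then shift after rot [ 7.3383 -0.0377 -4.0509]
```

```bash
python3 -m crank '[[1.4,0,-0.8,0,0,0,1],[2.6,0,-1.5,0,0,0,1],[3.5,0,-2,0,0,0,1],[3.5,0,-2,0,0,0,1],[0,0,0,0,0,0,1]]'
python3 - <<'E'
from cup import *
from h import *
Rp=toolR(105,15)
go(np.array([.480,.080,.175]),pt=.051,Rt=Rp)
# reach check along the way
q=robot.get_obs()["q"]
for ph in(0,40,80,110,125):
    R_=toolR(105,15,ph);q,e=ik(P,np.array([.48,.08,.17])-.051*R_.as_matrix()[:,2],R_,q);print(ph,q,e)
E
```

```text
time: 17.0
position: [0.5324, 0.2717, 0.2011]
tool_rot: [0.524, 0.689, 0.307, -0.395]
ft_force: [-0.2, 0.5, -2.2]
grip_width: 0.063
grip_force: 29.4
t 17.0 pos [0.5324 0.2717 0.2011] F [-0.1959  0.4696 -2.2041] grip 0.063 29.4 q [-0.063   0.7803  1.661   0.9964  1.3635 -0.9071]
shift cm [-12.0685 -10.095  -18.5061] rotvec [0.0013 0.2618 0.0099] then shift after rot [ -6.9671 -10.0264 -20.9991]
0 [-0.5194  0.9054  1.6811  0.765   1.7097 -1.1833] 4.4013237205536396e-15
40 [-0.5194  0.9054  1.6811  0.765   1.7097 -0.4851] 2.4650825798235745e-11
80 [-0.5194  0.9054  1.6811  0.765   1.7097  0.213 ] 1.646732331839242e-10
110 [-0.5194  0.9054  1.6811  0.765   1.7097  0.7366] 3.492142187732507e-11
125 [-0.5194  0.9054  1.6811  0.765   1.7097  0.9984] 1.6787304841968444e-14
```

```bash
python3 -m crank '[[0,0,0,0,0.131,0,1],[0,0,0,0,0.131,0,1],[-1.39,-2,-4.2,0,0,0,1],[-1.39,-2,-4.2,0,0,0,1],[-1.39,-2,-4.2,0,0,0,1]]'
python3 -m crank '[[-1.39,-2,-4.2,0,0,0,1],[-1.39,-2,-4.2,0,0,0,1],[0,0,0,0,0,0.1,1],[0,0,0,0,0,0.15,1],[0,0,0,0,0,0.15,1]]'
python3 -m crank '[[0,0,0,0,0,0.15,1],[0,0,0,0,0,0.15,1],[0,0,0,0,0,0.15,1],[0,0,0,0,0,0.15,1],[0,0,0,0,0,0.15,1]]'
python3 - <<'E'
from cup import *
from h import *
go(np.array([.480,.080,.15]),pt=.051,Rt=toolR(105,15,80))
im,i=shot("scene");cv2.imwrite("pics/s1.png",cv2.resize(im[120:300,150:390,::-1],(720,540)))
E
```

```text
time: 17.62
position: [0.5078, 0.1268, 0.1886]
tool_rot: [0.481, 0.63, 0.371, -0.483]
ft_force: [0.2, 0.3, -1.3]
grip_width: 0.063
grip_force: 29.5
time: 18.25
position: [0.4927, 0.0321, 0.1834]
tool_rot: [0.598, 0.52, 0.267, -0.548]
ft_force: [0.5, 0.1, -0.8]
grip_width: 0.0628
grip_force: 29.7
time: 18.88
position: [0.4927, 0.0324, 0.1834]
tool_rot: [0.747, 0.265, 0.047, -0.608]
ft_force: [-0.0, -0.5, -1.9]
grip_width: 0.0632
grip_force: 29.7
t 18.88 pos [0.4927 0.0324 0.1834] F [-0.0409 -0.4976 -1.8662] grip 0.0632 29.7 q [-0.5191  0.9058  1.6804  0.7646  1.7118 -0.0313]
shift cm [-0.787   1.7841  0.5143] rotvec [-0.0019  0.0009  0.2445] then shift after rot [-0.3324  1.9206  0.5174]
```

View pics/s1.png

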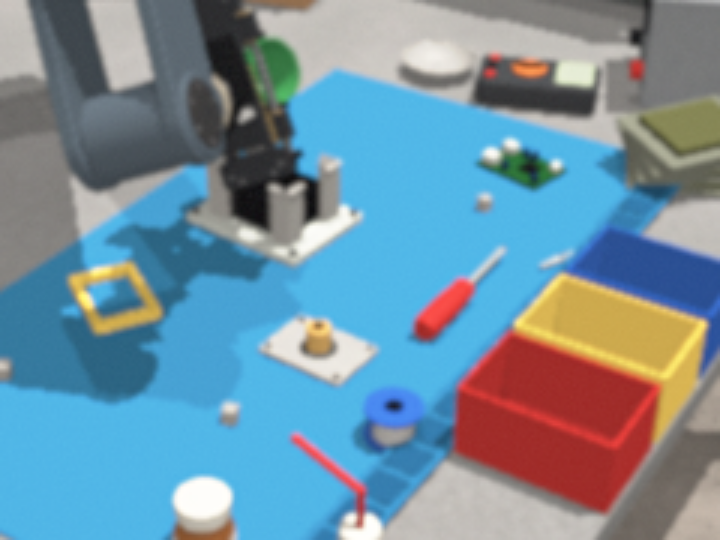

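```bash
python3 -m crank '[[-0.39,0.89,0.26,0,0,0,1],[-0.39,0.89,0.26,0,0,0,1],[0,0,0,0,0,0.15,1],[0,0,0,0,0,0.15,1],[0,0,0,0,0,0.15,1]]'
python3 -m crank '[[0,0,0,0,0,0.1,1],[0,0,0,0,0,0.1,1],[0,0,0,0,0,0.08,1],[0,0,0,0,0,0.06,1],[0,0,0,0,0,0.06,1]]'
python3 -m crank '[[0,0,0,0,0,0.06,1],[0,0,0,0,0,0.06,1],[0,0,0,0,0,0.04,1],[0,0,0,0,0,0.04,1],[0,0,0,0,0,0.04,1]]'
python3 -m crank '[[0,0,0,0,0,0.04,1],[0,0,0,0,0,0.04,1],[0,0,0,0,0,0.04,1],[0,0,0,0,0,0.04,1],[0,0,0,0,0,0.04,1]]'
python3 -m crank '[[0,0,0,0,0,0.04,1],[0,0,0,0,0,0.04,1],[0,0,0,0,0,0.04,1],[0,0,0,0,0,0,1],[0,0,0,0,0,0,1]]'
python3 -m crank '[[0,0,0,0,0,0,1],[0,0,0,0,0,0,1],[0,0,0,0,0,0,1],[0,0,0,0,0,0,1],[0,0,0,0,0,0,1]]'
python3 - <<'E'
from cup import *
from h import *
go(np.array([.480,.080,.15]),pt=.051,Rt=toolR(105,15,130))
im,i=shot("scene");im2,_=shot("top")
cv2.imwrite("pics/s2.png",np.hstack([cv2.resize(im[130:270,180:340,::-1],(400,350)),cv2.resize(im2[180:320,130:290,::-1],(400,350))]))
E
```

```text
time: 19.55
position: [0.493, 0.0324, 0.1632]
tool_rot: [0.787, 0.092, -0.089, -0.603]
ft_force: [0.1, 0.7, -2.0]
grip_width: 0.0631
grip_force: 29.7
time: 20.18
position: [0.493, 0.0325, 0.1634]
tool_rot: [0.79, -0.065, -0.206, -0.574]
ft_force: [-0.3, 1.1, -2.0]
grip_width: 0.063
grip_force: 29.7
time: 20.8
position: [0.493, 0.0325, 0.1636]
tool_rot: [0.776, -0.159, -0.273, -0.546]
ft_force: [-0.3, -0.3, -0.7]
grip_width: 0.0627
grip_force: 29.6
time: 21.42
position: [0.493, 0.0325, 0.1636]
tool_rot: [0.757, -0.235, -0.326, -0.516]
ft_force: [0.3, 0.0, -0.5]
grip_width: 0.0631
grip_force: 29.6
time: 22.05
position: [0.4931, 0.0324, 0.1639]
tool_rot: [0.741, -0.28, -0.356, -0.495]
ft_force: [-0.5, -0.4, -1.3]
grip_width: 0.0629
grip_force: 29.6
time: 22.68
position: [0.4932, 0.0324, 0.1642]
tool_rot: [0.741, -0.28, -0.356, -0.495]
ft_force: [0.1, 0.5, -1.5]
grip_width: 0.063
grip_force: 29.6
t 22.68 pos [0.4932 0.0324 0.1642] F [ 0.1461  0.5419 -1.5113] grip 0.063 29.6 q [-0.519   0.9404  1.6759  0.7628  1.6905  1.3517]
shift cm [0.0578 0.0855 0.0406] rotvec [-0.001   0.0023 -0.2868] then shift after rot [0.0312 0.0984 0.0408]
```

View pics/s2.png

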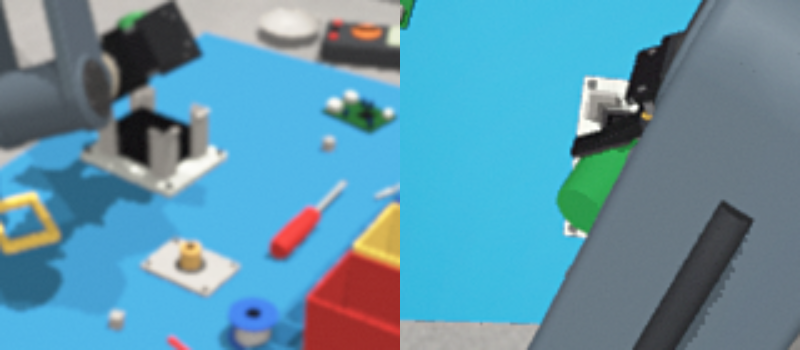

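```bash
python3 -m crank '[[0,0,0,0,0,0.12,1],[0,0,0,0,0,-0.12,1],[0,0,0,0,0,0.12,1],[0,0,0,0,0,-0.12,1],[0,0,0,0,0,0,1]]'
python3 -m crank '[[0,0,0,0,0,-0.17,1],[0,0,0,0,0,-0.17,1],[0,0,0,0,0,-0.17,1],[0,0,0,0,0,-0.17,1],[0,0,0,0,0,-0.17,1]]'
python3 -m crank '[[0,0,0,0,0,-0.17,1],[0,0,0,0,0,-0.17,1],[0,0,0,0,0,-0.17,1],[0,0,0,0,0,-0.17,1],[0,0,0,0,0,-0.17,1]]'
python3 -m crank '[[0,0,0,0,0,-0.17,1],[0,0,0,0,0,-0.17,1],[0,0,0,0,0,-0.17,1],[0,0,0,0,0,-0.17,1],[0,0,0,0,0,-0.17,1]]'
python3 - <<'E'
from cup import *
from h import *
Rg=toolR(105,30)
t=np.array([.533,.2711,.0717])+.051*Rg.as_matrix()[:,2]
go(t+[0,0,.12],pt=.051,Rt=Rg)
E
```

```text
time: 23.4
position: [0.4932, 0.0324, 0.1642]
tool_rot: [0.741, -0.281, -0.356, -0.495]
ft_force: [0.7, 0.4, -0.5]
grip_width: 0.0629
grip_force: 29.6
time: 24.02
position: [0.4932, 0.0324, 0.1642]
tool_rot: [0.791, 0.052, -0.119, -0.598]
ft_force: [-0.3, -0.8, -0.6]
grip_width: 0.0632
grip_force: 29.6
time: 24.65
position: [0.4932, 0.0324, 0.1642]
tool_rot: [0.699, 0.373, 0.138, -0.594]
ft_force: [-0.1, 0.3, -0.4]
grip_width: 0.0631
grip_force: 29.6
time: 25.28
position: [0.4932, 0.0324, 0.1642]
tool_rot: [0.483, 0.628, 0.37, -0.484]
ft_force: [-0.2, 0.1, -1.3]
grip_width: 0.0632
grip_force: 29.6
t 25.27 pos [0.4932 0.0324 0.1642] F [-0.225   0.072  -1.2562] grip 0.0632 29.6 q [-0.519   0.9404  1.6759  0.7628  1.6906 -1.2017]
shift cm [ 8.33   10.0232 20.5784] rotvec [-0.0011 -0.2642 -0.0021] then shift after rot [13.3946 10.0258 17.7028]
```

```bash
python3 -m crank '[[1.67,2,4.12,0,0,0,1],[1.67,2,4.12,0,0,0,1],[1.67,2,4.12,0,0,0,1],[1.67,2,4.12,0,0,0,1],[1.67,2,4.12,0,0,0,1]]'
python3 -m crank '[[0,0,0,0,-0.132,0,1],[0,0,0,0,-0.132,0,1],[0,0,0,0,0,0,1]]'
python3 - <<'E'
from cup import *
from h import *
Rg=toolR(105,30)
t=np.array([.533,.2711,.0717])+.051*Rg.as_matrix()[:,2]
go(t+[0,0,.002],pt=.051,Rt=Rg)
im,i=shot("wrist");im2,_=shot("top")
cv2.imwrite("pics/m3.png",np.hstack([im[140:280,180:340,::-1].repeat(2,0).repeat(2,1),cv2.resize(im2[180:320,150:310,::-1],(480,280))]))
E
```

```text
time: 25.9
position: [0.5331, 0.2729, 0.1916]
tool_rot: [0.485, 0.627, 0.369, -0.485]
ft_force: [1.1, -0.4, -1.5]
grip_width: 0.0632
grip_force: 29.6
time: 26.28
position: [0.5327, 0.2722, 0.193]
tool_rot: [0.528, 0.686, 0.303, -0.398]
ft_force: [-1.0, 0.3, -1.1]
grip_width: 0.063
grip_force: 29.7
t 26.27 pos [0.5327 0.2722 0.193 ] F [-1.0471  0.3309 -1.1073] grip 0.063 29.7 q [-0.0615  0.7953  1.6583  0.9959  1.3597 -0.9033]
shift cm [-10.3967   0.0501   5.8589] rotvec [-0.0026 -0.0006 -0.0034] then shift after rot [-10.3931  -0.001    5.8655]
```

View pics/m3.png

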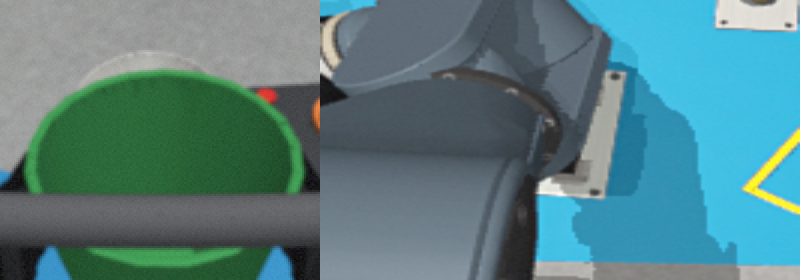

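The cup is empty (its interior is clear at (165,150)), so I'm setting it back down upright.

```bash
python3 -m crank '[[-3,0.02,1.7,0,0,0,1],[-3,0.02,1.7,0,0,0,1],[-2.5,0,1.41,0,0,0,1],[-1.2,0,0.68,0,0,0,1],[-0.5,0,0.28,0,0,0,1]]'
python3 -m crank '[[-0.2,0,0.1,0,0,0,1],[0,0,0,0,0,0,1]]'
python3 - <<'E'
from h import *
go([.533,.2711,.0717])
E
```

```text
time: 27.0
position: [0.5328, 0.2699, 0.0733]
tool_rot: [0.529, 0.685, 0.303, -0.399]
ft_force: [-0.3, -1.8, 3.6]
grip_width: 0.0628
grip_force: 29.3
time: 27.25
position: [0.5333, 0.2701, 0.0731]
tool_rot: [0.528, 0.686, 0.303, -0.398]
ft_force: [-1.6, -0.9, 1.8]
grip_width: 0.063
grip_force: 29.5
t 27.25 pos [0.5333 0.2701 0.0731] F [-1.6126 -0.9346  1.7563] grip 0.063 29.5 q [-0.0653  1.0039  1.6456  1.0387  1.2579 -1.0762]
shift cm [-0.069  -0.0001  0.1627] rotvec [-0.0042 -1.0479 -0.0024] then shift after rot [ 0.1065 -0.0008  0.141 ]
```

```bash
python3 -m crank '[[-0.1,0,0.06,0,0,0,0.5],[0,0,0,0,0,0,0],[0,0,0,0,0,0,0],[0,0,0,0,0,0,0],[0,0,0,0,0,0,0]]'
python3 -m crank '[[0,0,-2,0,0,0,0],[0,0,-4,0,0,0,0],[0,0,-4,0,0,0,0],[4,0,-2.3,0,0,0,0],[4,0,-2.3,0,0,0,0]]'
python3 -m crank '[[4,0,-2.3,0,-0.1745,0,0],[3,0,0,0,-0.1745,0,0],[0,0,0,0,-0.1745,0,0],[0,0,0,0,-0.1745,0,0],[0,0,0,0,-0.1745,0,0]]'
python3 -m crank '[[0,0,0,0,-0.1745,0,0],[-5,0,0,0,0,0,0],[-5,0,0,0,0,0,0],[-5,0,0,0,0,0,0],[-5,0,0,0,0,0,0]]'
python3 - <<'E'
from h import *
go([.4972,.0732,.25],-95)
im,i=shot("top");cv2.imwrite("pics/top2.png",cv2.resize(im[100:330,70:450,::-1],(760,460)))
H=hsv(im);h,s,v=cv2.split(H)
inb=np.zeros_like(h,bool);inb[130:300,90:430]=1
for b in blobs((s<60)&(v>110)&inb,10): print("white",b.mean(0),*rect(plane(i,b,.019)))
for b in blobs((h>20)&(h<34)&(s>150)&inb,100): print("sp",b.mean(0),*rect(plane(i,b,.015)))
E
```

```text
time: 27.88
position: [0.533, 0.2702, 0.0708]
tool_rot: [0.529, 0.686, 0.303, -0.398]
ft_force: [0.1, -0.3, 0.3]
grip_width: 0.0861
grip_force: 0.0
time: 28.5
position: [0.5567, 0.1848, 0.2147]
tool_rot: [0.53, 0.685, 0.303, -0.398]
ft_force: [0.1, 0.6, -0.7]
grip_width: 0.0872
grip_force: 0.0
time: 29.12
position: [0.5518, 0.2042, 0.2839]
tool_rot: [0.608, 0.79, 0.05, -0.068]
ft_force: [-0.5, 0.6, -0.2]
grip_width: 0.0871
grip_force: 0.0
time: 29.75
position: [0.6031, 0.0098, 0.283]
tool_rot: [0.61, 0.793, -0.002, -0.002]
ft_force: [0.8, 0.1, 0.2]
grip_width: 0.087
grip_force: 0.0
t 29.75 pos [0.6031 0.0098 0.283 ] F [0.8229 0.0811 0.2447] grip 0.087 0.0 q [-0.1678  0.5102  1.4959 -0.0029  1.1407 -0.4261]
shift cm [ 8.845  -8.5901  3.3425] rotvec [-0.0036  0.0057  1.9176] then shift after rot [-11.1026  -5.3917   3.2951]
white [261.5097 205.0227] [0.6249 0.0046] (354.0819091796875, 240.91073608398438) -26.717681884765625
white [204.2061 277.2023] [0.4288 0.1335] (197.75405883789062, 116.06319427490234) -88.5009937286377
white [243.5913 149.4952] [0.7282 0.0364] (161.0861053466797, 1
[... 347 characters left out ...]
3.2174 181.3043] [0.6407 0.3441] (17.498743057250977, 16.303495407104492) -14.235519409179688
white [375.7895 269.3684] [ 0.4479 -0.2817] (14.002237319946289, 13.679232597351074) 27.170269012451172
white [348.2105 180.2105] [ 0.6559 -0.2198] (14.466848373413086, 13.80642318725586) -72.1819896697998
white [166.125 169.   ] [0.6735 0.2182] (13.34982967376709, 12.968395233154297) 64.77362060546875
white [119.9375 156.0625] [0.7032 0.3324] (14.788531303405762, 12.351263999938965) 72.8050765991211
white [396.0625 154.9167] [ 0.7221 -0.3368] (46.27970504760742, 20.323339462280273) 26.135942459106445
sp [312.4545 265.4545] [ 0.4537 -0.1358] (89.90141296386719, 64.87940216064453) -31.863903045654297
```

View pics/top2.png

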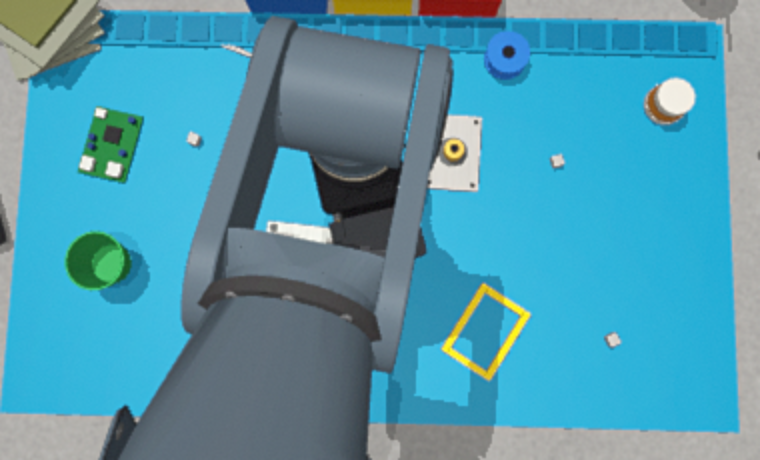

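Cup stands upright and empty at (97,262). Loose slugs are at (194,138), (557,161) and (613,341), unmoved, with nothing spilled outside the nest. First I'll fetch the slug near (0.674,0.218).

```bash
cat >> h.py <<'E'
def slug(exp):
    """fine slug position from the wrist camera near exp"""
    im,i=shot("wrist");H=hsv(im);m=(H[:,:,1]<80)&(H[:,:,2]>100);m[215:]=0
    best=[]
    for b in blobs(m,12):
        c,wh,a=rect(plane(i,b,.018,True)); best.append((np.hypot(*(c-exp)),c,wh,a,b.mean(0)))
    best.sort(key=lambda t:t[0]);print(*best[0]);return best[0]
E
python3 - <<'E'
from h import *
go([.665,.2182,.21],-25)
E
```

```text
t 29.8 pos [0.6055 0.0034 0.2831] F [ 1.5619 -2.6841 -0.2742] grip 0.0871 0.0 q [-0.1758  0.5121  1.4918 -0.0084  1.1387 -0.428 ]
shift cm [19.3262 11.2244  7.1336] rotvec [-0.0017  0.0077  0.692 ] then shift after rot [21.9875 -3.6826  7.3054]
```

```bash
python3 -m crank '[[0,0,0,0,0,0.173,0],[0,0,0,0,0,0.173,0],[0,0,0,0,0,0.173,0],[0,0,0,0,0,0.173,0],[5.5,-0.92,1.8,0,0,0,0]]'
python3 -m crank '[[5.5,-0.92,1.8,0,0,0,0],[5.5,-0.92,1.8,0,0,0,0],[5.5,-0.92,1.8,0,0,0,0],[0,0,0,0,0,0,0],[0,0,0,0,0,0,0]]'
python3 - <<'E'
from h import *
s=slug([.6735,.2182])
go([*s[1],.076],s[3]-90 if s[3]>20 else s[3])
E
```

```text
time: 30.42
position: [0.6188, 0.0624, 0.2661]
tool_rot: [0.844, 0.536, -0.002, 0.001]
ft_force: [-0.5, -0.6, 0.5]
grip_width: 0.0869
grip_force: 0.0
time: 31.05
position: [0.661, 0.2266, 0.2098]
tool_rot: [0.842, 0.539, -0.003, -0.001]
ft_force: [-0.5, -0.3, 0.2]
grip_width: 0.0869
grip_force: 0.0
0.0017899549320781174 [0.6742 0.2198] (14.15613842010498, 12.849087715148926) 65.7660903930664 [277.7755 185.5102]
t 31.1 pos [0.6612 0.226  0.2103] F [-0.3192 -0.3148  0.0904] grip 0.0872 0.0 q [ 0.1702  0.7174  1.2972 -0.0011  1.1327  0.6031]
shift cm [ 0.036   1.4934 13.4219] rotvec [-0.0042  0.004  -0.0095] then shift after rot [-0.032   1.4373 13.428 ]
```

```bash
python3 -m crank '[[0,1.46,2,0,0,0,0.3],[0,0,4,0,0,0,0.3],[0,0,4,0,0,0,0.3],[0,0,2.5,0,0,0,0.3],[0,0,0.9,0,0,0,0.3]]'
python3 -m crank '[[0,0,0,0,0,0,0.3],[0,0,0,0,0,0,1],[0,0,0,0,0,0,1],[0,0,0,0,0,0,1],[0,0,0,0,0,0,1]]' 20
python3 -m crank '[[0,0,0,0,0,0,1],[0,0,-3,0,0,0,1],[0,0,-4,0,0,0,1],[0,0,-4,0,0,0,1],[0,0,-2,0,0,0,1]]'
python3 - <<'E'
from h import *
go([.4972,.0732,.205],-50)
E
```

```text
time: 31.72
position: [0.6729, 0.219, 0.0732]
tool_rot: [0.843, 0.539, -0.005, -0.002]
ft_force: [-12.3, -2.9, 31.3]
grip_width: 0.0614
grip_force: 16.2
time: 32.35
position: [0.6738, 0.2214, 0.0758]
tool_rot: [0.842, 0.54, -0.003, -0.001]
ft_force: [-0.1, 0.4, 0.9]
grip_width: 0.0288
grip_force: 0.0
time: 32.98
position: [0.6754, 0.2217, 0.2083]
tool_rot: [0.842, 0.54, -0.001, -0.0]
ft_force: [0.2, 0.5, 0.3]
grip_width: 0.0005
grip_force: 0.0
t 32.98 pos [0.6754 0.2217 0.2083] F [0.2308 0.511  0.34  ] grip 0.0005 0.0 q [ 0.1605  0.7339  1.2661 -0.0003  1.1432  0.5914]
shift cm [-20.9345  -9.9907   0.3669] rotvec [-0.0009  0.0013  0.4419] then shift after rot [-23.1967  -0.079    0.3323]
```

Run:
```python
from h import *
im,i=shot("wrist");H=hsv(im);m=(H[:,:,1]<80)&(H[:,:,2]>100);m[215:]=0
for b in blobs(m,12):
    c,wh,a=rect(plane(i,b,.018,True)); print(c,wh,a,b.mean(0))
im2,i=shot("top")
cv2.imwrite("pics/m4.png",np.hstack([im[:,:,::-1],cv2.resize(im2[100:300,100:225,::-1],(240,384))]))
```

```text
[0.9264 0.2441] (255.31973266601562, 189.4921417236328) -10.854789733886719 [433.2615  60.4413]
[0.5187 0.4419] (284.1951599121094, 181.29087829589844) -38.90992736816406 [66.6415 45.3568]
[0.6347 0.3121] (18.44024085998535, 17.59750747680664) -11.24395751953125 [184.2857 120.0317]
[0.3592 0.3454] (51.96379852294922, 35.693450927734375) 47.722373962402344 [  4.5    199.7558]
[0.6419 0.345 ] (18.94048500061035, 15.695449829101562) -11.726409912109375 [176.1897  86.6034]
[0.6697 0.2215] (14.111737251281738, 12.755867958068848) 65.35906219482422 [256.8367 188.1429]
[0.7843 0.1704] (48.17087936401367, 5.689435958862305) 70.78512573242188 [377.8152 186.5   ]
[0.704  0.3336] (13.632115364074707, 11.591659545898438) 76.33409881591797 [239.8409  67.8864]
[0.8029 0.3435] (15.52968978881836, 5.8425164222717285) -57.24385452270508 [329.     21.125]
[0.7838 0.3474] (14.531940460205078, 5.221874713897705) -70.67444038391113 [310.3226  23.8387]
```

View pics/m4.png

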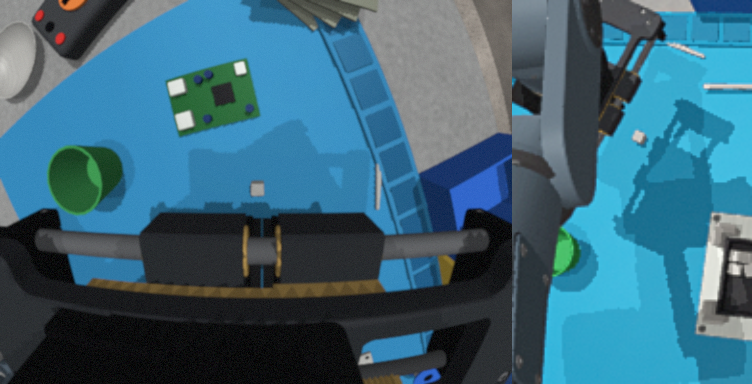

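The wrist view shows the slug still at (257,188). The fingers hadn't closed before the lift, so I'm repeating with pre-closed fingers and more closing time.

```bash
python3 -m crank '[[0,0,0,0,0,0,0.6],[0,0,0,0,0,0,0.6],[0,0,0,0,0,0,0.6],[0,0,0,0,0,0,0.6]]' 20
python3 - <<'E'
from h import *
s=slug([.6697,.2215])
go([*s[1],.077],s[3]-90 if s[3]>20 else s[3])
E
```

```text
time: 33.58
position: [0.6742, 0.2214, 0.2047]
tool_rot: [0.842, 0.54, -0.003, -0.001]
ft_force: [0.2, -0.2, 0.1]
grip_width: 0.0307
grip_force: 0.0
0.00016937935139550793 [0.6698 0.2214] (14.924015045166016, 12.612645149230957) 65.41781616210938 [258.6471 187.6471]
t 33.62 pos [0.6743 0.2214 0.205 ] F [ 0.5353  0.3505 -0.5791] grip 0.0328 0.0 q [ 0.1603  0.7377  1.2683 -0.0003  1.1422  0.5913]
shift cm [-0.1408 -0.3398 12.8012] rotvec [-0.0053  0.0038 -0.0019] then shift after rot [-0.189  -0.4078 12.7986]
```

```bash
python3 -m crank '[[-0.17,-0.38,2,0,0,0,0.6],[0,0,4,0,0,0,0.6],[0,0,4,0,0,0,0.6],[0,0,2,0,0,0,0.6],[0,0,0.7,0,0,0,0.6]]'
python3 -m crank '[[0,0,0,0,0,0,1],[0,0,0,0,0,0,1],[0,0,0,0,0,0,1],[0,0,0,0,0,0,1],[0,0,0,0,0,0,1]]' 20
python3 -m crank '[[0,0,-3,0,0,0,1],[0,0,-4,0,0,0,1],[0,0,-4,0,0,0,1],[0,0,-2,0,0,0,1]]'
python3 - <<'E'
from h import *
go([.4972,.0732,.2],-50)
E
```

```text
time: 34.25
position: [0.6692, 0.2213, 0.0774]
tool_rot: [0.842, 0.54, -0.003, -0.001]
ft_force: [0.1, 1.1, -0.3]
grip_width: 0.0348
grip_force: 0.0
time: 34.88
position: [0.6704, 0.2215, 0.0801]
tool_rot: [0.842, 0.54, -0.002, -0.001]
ft_force: [-0.4, -0.4, 5.8]
grip_width: 0.0126
grip_force: 20.0
time: 35.38
position: [0.671, 0.2217, 0.211]
tool_rot: [0.842, 0.54, -0.001, -0.0]
ft_force: [0.1, 0.0, -0.5]
grip_width: 0.0128
grip_force: 20.0
t 35.38 pos [0.671  0.2217 0.211 ] F [ 0.0709  0.0352 -0.4994] grip 0.0128 20.0 q [ 0.1614  0.7257  1.2759 -0.0002  1.1422  0.5924]
shift cm [-20.7486  -9.5921   1.1469] rotvec [-0.0015  0.0019  0.4418] then shift after rot [-22.8601   0.1985   1.0989]
```

```bash
python3 -m crank '[[-5.19,-2.4,0,0,0,0,1],[-5.19,-2.4,0,0,0,0,1],[-5.19,-2.4,0.5,0,0,0,1],[-5.19,-2.4,0.5,0,0,0,1],[0,0,0,0,0,0,1]]'
python3 -m crank '[[0,0,3,0,0,0,1],[0,0,2.5,0,0,0,1],[0,0,1.5,0,0,0,1],[0,0,0,0,0,0,1],[0,0,0,0,0,0,0.6]]'
python3 -m crank '[[0,0,0,0,0,0,0.6],[0,0,0,0,0,0,0.6],[0,0,-4,0,0,0,0.6],[0,0,-4,0,0,0,0.6]]'
python3 - <<'E'
from h import *
go([.650,-.2198,.2],-72)
E
```

```text
time: 36.0
position: [0.4909, 0.0716, 0.1984]
tool_rot: [0.843, 0.538, -0.006, -0.004]
ft_force: [0.0, 0.0, -0.0]
grip_width: 0.0125
grip_force: 20.0
time: 36.62
position: [0.4965, 0.073, 0.1301]
tool_rot: [0.842, 0.54, -0.002, -0.001]
ft_force: [1.0, -1.0, -0.1]
grip_width: 0.0176
grip_force: 0.0
time: 37.12
position: [0.4961, 0.0729, 0.2106]
tool_rot: [0.842, 0.54, -0.003, -0.001]
ft_force: [0.7, 0.1, 0.7]
grip_width: 0.0346
grip_force: 0.0
t 37.12 pos [0.4961 0.0729 0.2106] F [0.7198 0.0726 0.7426] grip 0.0346 0.0 q [-0.0765  0.4887  1.8158 -0.0021  0.8437  0.356 ]
shift cm [-20.1614  26.2225   0.9906] rotvec [-0.0037  0.0058  0.8256] then shift after rot [ 5.5937 32.5986  1.0607]
```

```bash
python3 -m crank '[[0,0,0,0,0,0.165,0.6],[0,0,0,0,0,0.165,0.6],[0,0,0,0,0,0.165,0.6],[0,0,0,0,0,0.165,0.6],[0,0,0,0,0,0.165,0.6]]'
python3 -m crank '[[0.93,5.43,0.1,0,0,0,0.6],[0.93,5.43,0.1,0,0,0,0.6],[0.93,5.43,0.1,0,0,0,0.6],[0.93,5.43,0.1,0,0,0,0.6],[0.93,5.43,0.1,0,0,0,0.6]]'
python3 -m crank '[[0.93,5.43,0.1,0,0,0,0.6],[0,0,0,0,0,0,0.6],[0,0,0,0,0,0,0.6]]'
python3 - <<'E'
from h import *
s=slug([.6559,-.2198])
a=s[3]; a=[k for k in (a-180,a-90,a,a+90) if -117<=k<-27][0]
go([*s[1],.077],a)
E
```

```text
time: 37.75
position: [0.4963, 0.073, 0.2102]
tool_rot: [0.988, 0.154, -0.003, 0.0]
ft_force: [0.7, 0.3, -0.6]
grip_width: 0.035
grip_force: 0.0
time: 38.38
position: [0.6252, -0.1725, 0.2047]
tool_rot: [0.988, 0.157, -0.003, 0.0]
ft_force: [0.3, 1.0, 0.8]
grip_width: 0.0352
grip_force: 0.0
time: 38.75
position: [0.6495, -0.2192, 0.2029]
tool_rot: [0.988, 0.156, -0.003, -0.001]
ft_force: [-0.8, 0.4, 0.4]
grip_width: 0.0346
grip_force: 0.0
0.002428890576533264 [ 0.658 -0.221] (13.63949966430664, 12.432769775390625) 18.080398559570312 [266.3673 178.1429]
t 38.8 pos [ 0.6494 -0.2184  0.203 ] F [-0.205   0.4144 -0.5624] grip 0.0348 0.0 q [-0.486   0.7088  1.3412 -0.0037  1.0981  0.7712]
shift cm [ 0.826   0.5448 12.5914] rotvec [-0.0024  0.0068 -0.0003] then shift after rot [ 0.7396  0.5153 12.598 ]
```

```bash
python3 -m crank '[[0.76,0.52,2,0,0,0,0.6],[0,0,4,0,0,0,0.6],[0,0,4,0,0,0,0.6],[0,0,1.8,0,0,0,0.6],[0,0,0.7,0,0,0,0.6]]'
python3 -m crank '[[0,0,0,0,0,0,1],[0,0,0,0,0,0,1],[0,0,0,0,0,0,1],[0,0,0,0,0,0,1],[0,0,0,0,0,0,1]]' 20
python3 -m crank '[[0,0,-3,0,0,0,1],[0,0,-4,0,0,0,1],[0,0,-4,0,0,0,1],[0,0,-2,0,0,0,1]]'
python3 - <<'E'
from h import *
go([.4972,.0732,.2])
E
```

```text
time: 39.42
position: [0.6581, -0.2214, 0.0766]
tool_rot: [0.988, 0.157, -0.004, -0.001]
ft_force: [0.1, 0.5, -0.2]
grip_width: 0.0347
grip_force: 0.0
time: 40.05
position: [0.6592, -0.2227, 0.0796]
tool_rot: [0.988, 0.157, -0.002, 0.001]
ft_force: [-0.6, -0.1, 5.2]
grip_width: 0.0124
grip_force: 20.0
time: 40.55
position: [0.6598, -0.2225, 0.2105]
tool_rot: [0.988, 0.157, -0.001, 0.001]
ft_force: [0.1, -0.4, -0.5]
grip_width: 0.0126
grip_force: 20.0
t 40.55 pos [ 0.6598 -0.2225  0.2105] F [ 0.082  -0.4122 -0.5449] grip 0.0126 20.0 q [-0.4841  0.7126  1.3071 -0.004   1.1228  0.7736]
shift cm [ -6.3029 -33.1536   1.0149] rotvec [ 0.0018  0.0033 -0.    ] then shift after rot [ -6.3062 -33.1518   1.0532]
```

```bash
python3 -m crank '[[-1.05,-5.52,0,0,0,0,1],[-1.05,-5.52,0,0,0,0,1],[-1.05,-5.52,0,0,0,0,1],[-1.05,-5.52,0.5,0,0,0,1],[-1.05,-5.52,0.5,0,0,0,1]]'
python3 -m crank '[[-1.05,-5.52,0,0,0,0,1],[0,0,0,0,0,0,1],[0,0,3,0,0,0,1],[0,0,2.5,0,0,0,1],[0,0,1.5,0,0,0,1]]'
python3 -m crank '[[0,0,0,0,0,0,1],[0,0,0,0,0,0,0.6],[0,0,0,0,0,0,0.6],[0,0,0,0,0,0,0.6],[0,0,-4,0,0,0,0.6]]'
python3 -m crank '[[0,0,-4,0,0,0,0.6],[0,0,0,0,0,0,0.6]]'
python3 - <<'E'
from h import *
go([.440,-.2817,.2],-63)
E
```

```text
time: 41.18
position: [0.5222, 0.0255, 0.198]
tool_rot: [0.988, 0.156, -0.003, -0.0]
ft_force: [-0.6, 1.0, 0.3]
grip_width: 0.0127
grip_force: 20.0
time: 41.8
position: [0.4964, 0.0724, 0.1273]
tool_rot: [0.988, 0.156, -0.003, 0.0]
ft_force: [0.1, 0.1, -0.5]
grip_width: 0.0128
grip_force: 20.0
time: 42.42
position: [0.4949, 0.0733, 0.1674]
tool_rot: [0.988, 0.157, -0.006, -0.001]
ft_force: [-0.6, -0.5, 0.8]
grip_width: 0.0339
grip_force: 0.0
time: 42.68
position: [0.4985, 0.0733, 0.2118]
tool_rot: [0.988, 0.157, 0.001, 0.001]
ft_force: [0.6, -0.3, -0.1]
grip_width: 0.0346
grip_force: 0.0
t 42.67 pos [0.4985 0.0733 0.2118] F [ 0.6014 -0.3258 -0.1409] grip 0.0346 0.0 q [-0.0754  0.4871  1.8136 -0.0021  0.8385  1.1817]
shift cm [-16.5699  31.9358   1.2309] rotvec [ 0.0024 -0.0014 -0.1561] then shift after rot [-21.3321  28.9743   1.1836]
```

```bash
python3 -m crank '[[0,0,0,0,0,-0.156,0.6],[-3.05,4.14,0.1,0,0,0,0.6],[-3.05,4.14,0.1,0,0,0,0.6],[-3.05,4.14,0.1,0,0,0,0.6],[-3.05,4.14,0.1,0,0,0,0.6]]'
python3 -m crank '[[-3.05,4.14,0.1,0,0,0,0.6],[-3.05,4.14,0.1,0,0,0,0.6],[-3.05,4.14,0.1,0,0,0,0.6],[0,0,0,0,0,0,0.6],[0,0,0,0,0,0,0.6]]'
python3 - <<'E'
from h import *
s=slug([.4479,-.2817])
a=s[3]; a=[k for k in (a-180,a-90,a,a+90) if -117<=k<-27][0]
go([*s[1],.077],a)
E
```

```text
time: 43.3
position: [0.4622, -0.1309, 0.2044]
tool_rot: [0.972, 0.233, -0.003, -0.001]
ft_force: [0.6, -0.6, -0.0]
grip_width: 0.0349
grip_force: 0.0
time: 43.92
position: [0.437, -0.281, 0.2016]
tool_rot: [0.972, 0.233, -0.003, -0.001]
ft_force: [0.2, -0.6, 1.2]
grip_width: 0.0348
grip_force: 0.0
0.0013303654584419893 [ 0.448 -0.283] (13.557659149169922, 12.367815017700195) 27.0516414642334 [269.5 177.2]
t 43.98 pos [ 0.4372 -0.2804  0.2018] F [0.0594 1.3776 0.4975] grip 0.0348 0.0 q [-0.7835  0.5223  1.7787 -0.006   0.8465  0.3199]
shift cm [ 0.9182  0.7787 12.4673] rotvec [-0.0043  0.0061 -0.0008] then shift after rot [ 0.8413  0.726  12.4759]
```

```bash
python3 -m crank '[[0.86,0.74,2,0,0,0,0.6],[0,0,4,0,0,0,0.6],[0,0,4,0,0,0,0.6],[0,0,1.7,0,0,0,0.6],[0,0,0.7,0,0,0,0.6]]'
python3 -m crank '[[0,0,0,0,0,0,1],[0,0,0,0,0,0,1],[0,0,0,0,0,0,1],[0,0,0,0,0,0,1],[0,0,0,0,0,0,1]]' 20
python3 -m crank '[[0,0,-3,0,0,0,1],[0,0,-4,0,0,0,1],[0,0,-4,0,0,0,1],[0,0,-2,0,0,0,1]]'
python3 - <<'E'
from h import *
go([.4972,.0732,.2])
E
```

```text
time: 44.6
position: [0.4482, -0.2836, 0.0778]
tool_rot: [0.972, 0.234, -0.003, -0.001]
ft_force: [1.0, -0.9, 0.8]
grip_width: 0.035
grip_force: 0.0
time: 45.22
position: [0.4486, -0.2851, 0.0794]
tool_rot: [0.972, 0.233, -0.002, 0.001]
ft_force: [0.3, -0.1, 6.8]
grip_width: 0.0124
grip_force: 20.0
time: 45.72
position: [0.4493, -0.285, 0.2106]
tool_rot: [0.972, 0.233, -0.002, 0.001]
ft_force: [0.8, -0.5, 0.2]
grip_width: 0.0129
grip_force: 20.0
t 45.73 pos [ 0.4493 -0.285   0.2106] F [ 0.8219 -0.4599  0.238 ] grip 0.0129 20.0 q [-0.7732  0.52    1.744  -0.0061  0.8775  0.3307]
shift cm [ 20.5188 -29.7492   0.9254] rotvec [ 0.0016  0.0044 -0.    ] then shift after rot [ 20.5145 -29.7476   1.064 ]
```

```bash
python3 -m crank '[[2.93,-4.25,0,0,0,0,1],[2.93,-4.25,0,0,0,0,1],[2.93,-4.25,0,0,0,0,1],[2.93,-4.25,0,0,0,0,1],[2.93,-4.25,0.5,0,0,0,1]]'
python3 -m crank '[[2.93,-4.25,0.5,0,0,0,1],[2.93,-4.25,0,0,0,0,1],[0,0,3,0,0,0,1],[0,0,2.5,0,0,0,1],[0,0,1.5,0,0,0,1]]'
python3 -m crank '[[0,0,0,0,0,0,1],[0,0,0,0,0,0,1],[0,0,0,0,0,0,0.6],[0,0,0,0,0,0,0.6],[0,0,0,0,0,0,0.6]]'
python3 -m crank '[[0,0,-4,0,0,0,0.6],[0,0,-4,0,0,0,0.6],[-4,2,-3,0,0,0,0],[-4,2,-3,0,0,0,0],[0,0,0,0,0,0,0]]'
python3 - <<'E'
from h import *
im,i=shot("wrist");cv2.imwrite("pics/w5.png",im[:,:,::-1])
im,i=shot("top");h,s,v=cv2.split(hsv(im))
inb=np.zeros_like(h,bool);inb[130:300,90:430]=1
for b in blobs((h>20)&(h<34)&(s>150)&inb,100): print("sp",b.mean(0),*rect(plane(i,b,.015)))
go([.4537,-.1358,.25],58.2)
E
```

```text
time: 46.35
position: [0.4832, -0.0272, 0.2032]
tool_rot: [0.972, 0.233, -0.002, 0.0]
ft_force: [0.8, 0.3, -0.4]
grip_width: 0.0126
grip_force: 20.0
time: 46.98
position: [0.4957, 0.0738, 0.1267]
tool_rot: [0.972, 0.233, -0.004, -0.0]
ft_force: [-0.6, -0.5, -0.5]
grip_width: 0.0125
grip_force: 20.0
time: 47.6
position: [0.4964, 0.0735, 0.1282]
tool_rot: [0.972, 0.233, -0.002, 0.0]
ft_force: [0.3, 0.3, -0.7]
grip_width: 0.032
grip_force: 0.0
time: 48.22
position: [0.4433, 0.0003, 0.2701]
tool_rot: [0.973, 0.232, -0.001, 0.001]
ft_force: [0.3, 0.3, -0.3]
grip_width: 0.0571
grip_force: 0.0
sp [317.9122 264.6689] [ 0.4537 -0.1358] (90.05047607421875, 64.65411376953125) -31.663204193115234
t 48.33 pos [0.444  0.0016 0.2685] F [ 0.0843  0.8454 -0.0422] grip 0.0648 0.0 q [-0.2479  0.3243  1.8941 -0.0026  0.9269  0.8549]
shift cm [-5.3448 12.6948  1.8574] rotvec [-0.005   0.0015 -2.117 ] then shift after rot [ -8.0655 -11.1675   1.8465]
```

View pics/w5.png

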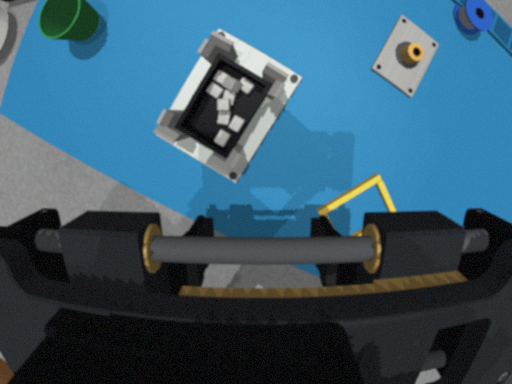

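All slugs (about nine) lie flat on the shell floor around (225,105), and the mat holds no strays. Now the spacer.

Run:
```python
from h import *
go([.4537,-.1358,.25],-121.7)
```

```text
t 48.33 pos [0.444  0.0016 0.2685] F [ 0.0843  0.8454 -0.0422] grip 0.0648 0.0 q [-0.2479  0.3243  1.8941 -0.0026  0.9269  0.8549]
shift cm [-5.3448 12.6948  1.8574] rotvec [0.0013 0.0043 1.0228] then shift after rot [ 8.046  11.1816  1.8465]
```

```bash
python3 -m crank '[[0,0,0,0,0,0.1705,0],[0,0,0,0,0,0.1705,0],[0,0,0,0,0,0.1705,0],[0,0,0,0,0,0.1705,0],[0,0,0,0,0,0.1705,0]]'
python3 -m crank '[[0,0,0,0,0,0.1705,0],[2.68,3.73,0.6,0,0,0,0],[2.68,3.73,0.6,0,0,0,0],[2.68,3.73,0.6,0,0,0,0],[0,0,0,0,0,0,0]]'
python3 - <<'E'
from h import *
im,i=shot("wrist");h,s,v=cv2.split(hsv(im))
m=(h>18)&(h<36)&(s>130)
for b in blobs(m,60): print(b.mean(0),b.min(0),b.max(0),*rect(plane(i,b,.015,True)))
go([.4537,-.1358,.25],-121.7)
E
```

```text
time: 48.95
position: [0.4441, 0.0028, 0.267]
tool_rot: [0.981, -0.192, -0.004, 0.001]
ft_force: [0.6, 0.6, -0.2]
grip_width: 0.087
grip_force: 0.0
time: 49.58
position: [0.4548, -0.1378, 0.2488]
tool_rot: [0.962, -0.274, -0.003, 0.001]
ft_force: [1.1, 1.0, -0.3]
grip_width: 0.0871
grip_force: 0.0
[260.6705 175.7992] [232 137] [290 215] [ 0.4535 -0.1372] (89.92540740966797, 64.57925415039062) -31.835086822509766
[365.3179 286.0495] [238 266] [487 298] [ 0.2384 -0.1993] (392.1977844238281, 21.72734832763672) 58.299049377441406
[14.2136 10.2233] [0 0] [37 28] [0.8566 0.0382] (94.38563537597656, 44.147220611572266) 40.253883361816406
[415.6209 246.8824] [404 222] [424 268] [ 0.2667 -0.2626] (73.08699035644531, 30.374435424804688) -18.769996643066406
[131.75    42.5781] [120  33] [143  52] [ 0.6688 -0.094 ] (31.83262062072754, 22.84144401550293) 19.124692916870117
[107.8199 245.    ] [ 98 222] [120 269] [0.4831 0.0832] (72.66515350341797, 32.48427200317383) -46.350318908691406
[381.6941 368.9294] [373 354] [386 383] [ 0.0625 -0.1362] (95.63631439208984, 19.896059036254883) -10.978721618652344
t 49.62 pos [ 0.454  -0.136   0.2489] F [-0.6784  1.2791 -0.1348] grip 0.0867 0.0 q [-0.5259  0.3944  1.8453 -0.0042  0.9086  1.6013]
shift cm [-0.035  -0.0049 -0.1093] rotvec [ 0.0035  0.0065 -0.0005] then shift after rot [-0.0343 -0.0053 -0.1096]
```

Run:
```python
from h import *
go([.4535,-.1370,.0762],-121.8)
```

```text
t 49.62 pos [ 0.454  -0.136   0.2489] F [-0.6784  1.2791 -0.1348] grip 0.0867 0.0 q [-0.5259  0.3944  1.8453 -0.0042  0.9086  1.6013]
shift cm [ 0.1249  0.0468 17.2703] rotvec [0.0035 0.0065 0.0012] then shift after rot [ 0.0119  0.1072 17.2704]
```

```bash
python3 -m crank '[[0.06,0.08,4,0,0,0,0],[0,0,4.5,0,0,0,0],[0,0,4.5,0,0,0,0],[0,0,3.2,0,0,0,0],[0,0,1,0,0,0,0]]'
python3 -m crank '[[0,0,0,0,0,0,0.2],[0,0,0,0,0,0,1],[0,0,0,0,0,0,1],[0,0,0,0,0,0,1],[0,0,0,0,0,0,1]]' 12
python3 -m crank '[[0,0,0,0,0,0,1],[0,0,0,0,0,0,1]]' 12
python3 - <<'E'
from h import *
go([.4535,-.1370,.0762],-121.8)
E
```

```text
time: 50.25
position: [0.4517, -0.1346, 0.0763]
tool_rot: [0.962, -0.272, -0.005, 0.001]
ft_force: [0.3, -0.3, 0.3]
grip_width: 0.0872
grip_force: 0.0
time: 50.88
position: [0.4533, -0.1371, 0.0794]
tool_rot: [0.962, -0.273, -0.001, 0.002]
ft_force: [0.4, 2.2, 6.2]
grip_width: 0.0655
grip_force: 12.0
time: 51.12
position: [0.4533, -0.1371, 0.0794]
tool_rot: [0.962, -0.273, -0.001, 0.002]
ft_force: [0.9, 0.9, 6.8]
grip_width: 0.0658
grip_force: 12.0
t 51.12 pos [ 0.4533 -0.1371  0.0794] F [0.9228 0.9145 6.8452] grip 0.0658 12.0 q [-0.5285  0.7196  1.9574 -0.0079  0.4664  1.6018]
shift cm [ 0.0098 -0.0197  0.3158] rotvec [0.0036 0.0017 0.0026] then shift after rot [ 0.0092 -0.0186  0.3158]
```

```bash
python3 -m crank '[[0,0,-2,0,0,0,1],[0,0,-4,0,0,0,1],[0,0,-4,0,0,0,1],[0,0,-2,0,0,0,1],[0,0,0,0,0,0,1]]'
python3 - <<'E'
from h import *
go([.4970,.0730,.2],-95)
E
```

```text
time: 51.75
position: [0.454, -0.1372, 0.1998]
tool_rot: [0.962, -0.273, -0.0, 0.002]
ft_force: [0.6, -1.0, -0.8]
grip_width: 0.0656
grip_force: 12.0
t 51.75 pos [ 0.454  -0.1372  0.1998] F [ 0.6022 -1.0232 -0.8389] grip 0.0656 12.0 q [-0.5277  0.4781  1.8936 -0.0055  0.7698  1.5993]
shift cm [ -7.3654 -20.1509  -0.0947] rotvec [ 0.0038  0.0007 -0.465 ] then shift after rot [  2.4531 -21.3143  -0.0157]
```

```bash
python3 -m crank '[[0,0,0,0,0,-0.155,1],[0,0,0,0,0,-0.155,1],[0,0,0,0,0,-0.155,1],[0.49,-4.26,0,0,0,0,1],[0.49,-4.26,0,0,0,0,1]]'
python3 -m crank '[[0.49,-4.26,0,0,0,0,1],[0.49,-4.26,0,0,0,0,1],[0.49,-4.26,0,0,0,0,1],[0,0,0,0,0,0,1],[0,0,0,0,0,0,1]]'
python3 -m crank '[[0,0,0,0,0,0,1],[0,0,0,0,0,0,1]]'
python3 - <<'E'
from h import *
go([.4970,.0730,.16],-95)
im,i=shot("wrist");h,s,v=cv2.split(hsv(im));o=robot.get_obs()
m=(h>18)&(h<36)&(s>130);m[230:]=0;m[:,:150]=0;m[:,370:]=0
N=np.load("nest.npy");a=np.radians(N[2]);M=np.array([[np.cos(a),np.sin(a)],[-np.sin(a),np.cos(a)]])
b=blobs(m,60)[0]; p=(plane(i,b,o["position"][2]-.0644,True)-N[:2])@M.T*1000
print(p.min(0),p.max(0)); e=p[(p[:,0]>p[:,0].max()-4)&(abs(p[:,1])<25)];print(np.polyfit(e[:,1],e[:,0],1))
cv2.imwrite("pics/w6.png",im[:,:,::-1])
E
```

```text
time: 52.38
position: [0.47, -0.0522, 0.1967]
tool_rot: [0.999, -0.045, -0.004, 0.0]
ft_force: [0.1, -0.0, -0.3]
grip_width: 0.0656
grip_force: 12.0
time: 53.0
position: [0.4956, 0.0731, 0.1968]
tool_rot: [0.999, -0.043, -0.004, 0.001]
ft_force: [0.2, -1.6, 0.1]
grip_width: 0.066
grip_force: 12.0
time: 53.25
position: [0.4962, 0.0723, 0.1976]
tool_rot: [0.999, -0.044, -0.003, 0.001]
ft_force: [0.2, -0.8, 0.2]
grip_width: 0.066
grip_force: 12.0
t 53.25 pos [0.4962 0.0723 0.1976] F [ 0.176  -0.8142  0.2326] grip 0.066 12.0 q [-0.0778  0.5106  1.8265 -0.0023  0.8105  1.5836]
shift cm [ 0.0973 -0.0865  3.7611] rotvec [ 0.0017  0.0059 -0.0017] then shift after rot [ 0.0753 -0.0799  3.7618]
[  3.0486 -34.5793] [46.8601 32.2677]
[ 0.003  45.5435]
```

```bash
python3 -m crank '[[0.03,-0.07,1.5,0,0,0,1],[0,0,1.5,0,0,0,1],[0,0,1,0,0,0,1],[0,0,1,0,0,0,1],[0,0,0.8,0,0,0,1]]'
python3 -m crank '[[0,0,0.5,0,0,0,1],[0,0,0.3,0,0,0,1],[0,0,0.2,0,0,0,1],[0,0,0,0,0,0,1]]'
python3 - <<'E'
from h import *
go([.4970,.0730,.129],-95)
E
```

```text
time: 53.92
position: [0.4962, 0.074, 0.1389]
tool_rot: [0.999, -0.043, -0.003, 0.001]
ft_force: [-0.2, -0.1, -0.1]
grip_width: 0.0658
grip_force: 12.0
time: 54.42
position: [0.4964, 0.0739, 0.1299]
tool_rot: [0.999, -0.044, -0.003, 0.001]
ft_force: [1.0, 1.7, 0.7]
grip_width: 0.0656
grip_force: 12.0
t 54.42 pos [0.4964 0.0739 0.1299] F [1.046  1.6733 0.6568] grip 0.0656 12.0 q [-0.0745  0.634   1.8676 -0.0026  0.6451  1.5855]
shift cm [0.069  0.0849 0.0852] rotvec [0.0016 0.0051 0.0001] then shift after rot [0.0686 0.085  0.0854]
```

```bash
python3 -m crank '[[0,0,0.12,0,0,0,1],[0,0,0.1,0,0,0,1],[0,0,0,0,0,0,1]]'
python3 -m crank '[[0,0,0,0,0,0,0.3],[0,0,0,0,0,0,0],[0,0,0,0,0,0,0],[0,0,0,0,0,0,0],[0,0,0,0,0,0,0]]'
python3 -m crank '[[0,0,-3,0,0,0,0],[0,0,-5,0,0,0,0],[0,0,-5,0,0,0,0]]'
python3 - <<'E'
from h import *
go([.6655,-.0955,.25],-93)
im,i=shot("wrist");cv2.imwrite("pics/w7.png",im[:,:,::-1]);o=robot.get_obs()
h,s,v=cv2.split(hsv(im));m=(h>18)&(h<36)&(s>130);m[230:]=0;m[:,:150]=0;m[:,370:]=0
N=np.load("nest.npy");a=np.radians(N[2]);M=np.array([[np.cos(a),np.sin(a)],[-np.sin(a),np.cos(a)]])
for b in blobs(m,60)[:2]:
    p=(plane(i,b,.065,True)-N[:2])@M.T*1000;print(p.min(0),p.max(0),*rect(p/1000))
    e=p[(p[:,0]>p[:,0].max()-5)&(abs(p[:,1])<20)];print(np.polyfit(e[:,1],e[:,0],1))
im,i=shot("top");h,s,v=cv2.split(hsv(im));m=(s<60)&(v>110);m[:150]=0;m[205:]=0;m[:,:275]=0;m[:,335:]=0
for b in blobs(m,60)[:2]:print("cover",*rect(plane(i,b,.009)))
E
```

```text
time: 54.8
position: [0.4965, 0.0739, 0.1292]
tool_rot: [0.999, -0.043, -0.002, 0.001]
ft_force: [-3.6, -0.3, 12.1]
grip_width: 0.066
grip_force: 12.0
time: 55.42
position: [0.4962, 0.0739, 0.1273]
tool_rot: [0.999, -0.044, -0.003, 0.001]
ft_force: [-0.2, -0.0, 0.1]
grip_width: 0.0861
grip_force: 0.0
time: 55.8
position: [0.4967, 0.074, 0.2584]
tool_rot: [0.999, -0.044, -0.003, 0.001]
ft_force: [1.3, 0.3, 0.4]
grip_width: 0.0874
grip_force: 0.0
t 55.8 pos [0.4967 0.074  0.2584] F [1.2633 0.3199 0.3777] grip 0.0874 0.0 q [-0.0741  0.4137  1.769  -0.0019  0.9658  1.5849]
shift cm [18.3027 15.4185  0.7438] rotvec [ 0.0015  0.0069 -0.0348] then shift after rot [17.7488 16.0479  0.8449]
[-46.594  -32.7878] [46.2995 33.6824] [-0.0001  0.0004] (92.89311218261719, 66.47016143798828) -0.00040435791015625
[ 0.0017 45.2946]
cover [ 0.6658 -0.0957] (91.89665222167969, 65.77642822265625) -2.8153228759765625
```

The spacer sits centred and square in the nest (93 x 66 mm outline, yaw 0). Now the cover.

```bash
python3 -m crank '[[0,0,0,0,0,-0.037,0],[4.44,4.0,0.3,0,0,0,0],[4.44,4.0,0.3,0,0,0,0],[4.44,4.0,0.3,0,0,0,0],[4.44,4.0,0.3,0,0,0,0]]'
python3 -m crank '[[0,0,0,0,0,0,0],[0,0,0,0,0,0,0]]'
python3 - <<'E'
from h import *
im,i=shot("wrist");h,s,v=cv2.split(hsv(im));m=(s<70)&(v>110);m[225:]=0;m[:,:190]=0;m[:,335:]=0
bb=[rect(plane(i,b,.009,True)) for b in blobs(m,100)[:3]]
print(bb)
c=min(bb,key=lambda r:np.hypot(*(r[0]-[.6658,-.0957])))
go([*c[0],.0755],c[2]-90)
E
```

```text
time: 56.52
position: [0.6664, -0.0958, 0.2418]
tool_rot: [1.0, -0.025, -0.005, -0.0]
ft_force: [0.7, 0.4, 0.1]
grip_width: 0.0872
grip_force: 0.0
time: 56.78
position: [0.6647, -0.0943, 0.2421]
tool_rot: [1.0, -0.025, -0.006, -0.0]
ft_force: [-0.1, 1.0, -0.6]
grip_width: 0.0871
grip_force: 0.0
[(array([ 0.6663, -0.0961]), (91.45406341552734, 65.53065490722656), -2.8534088134765625), (array([ 0.8497, -0.1723]), (26.60333251953125, 25.211992263793945), -88.12153720855713)]
t 56.83 pos [ 0.6646 -0.0936  0.2427] F [ 0.3342  0.7748 -0.0503] grip 0.087 0.0 q [-0.3052  0.6466  1.3479 -0.0027  1.1573  1.3159]
shift cm [ 0.3592  0.2399 16.721 ] rotvec [-0.0002  0.0104  0.0006] then shift after rot [ 0.1855  0.2369 16.7238]
```

```bash
python3 -m crank '[[0.19,0.24,4,0,0.009,0,0],[0,0,4.5,0,0,0,0],[0,0,4.5,0,0,0,0],[0,0,2.7,0,0,0,0],[0,0,0.9,0,0,0,0]]'
python3 -m crank '[[0,0,0,0,0,0,0],[0,0,0,0,0,0,0.2],[0,0,0,0,0,0,1],[0,0,0,0,0,0,1],[0,0,0,0,0,0,1]]' 30
python3 -m crank '[[0,0,0,0,0,0,1],[0,0,0,0,0,0,1]]' 30
python3 - <<'E'
from h import *
go([.6663,-.0961,.0755],-92.85)
E
```

```text
time: 57.45
position: [0.666, -0.0954, 0.0767]
tool_rot: [1.0, -0.024, -0.001, -0.0]
ft_force: [0.7, -0.7, -0.8]
grip_width: 0.0871
grip_force: 0.0
time: 58.08
position: [0.6684, -0.0975, 0.0793]
tool_rot: [1.0, -0.025, 0.002, 0.001]
ft_force: [-0.4, 0.6, 2.1]
grip_width: 0.0549
grip_force: 1.1
time: 58.32
position: [0.6685, -0.0972, 0.0792]
tool_rot: [1.0, -0.025, 0.002, 0.001]
ft_force: [-0.2, 2.2, 2.9]
grip_width: 0.035
grip_force: 1.6
t 58.33 pos [ 0.6685 -0.0972  0.0792] F [-0.1999  2.1877  2.9071] grip 0.035 1.6 q [-0.3094  0.8588  1.4292 -0.      0.8494  1.3117]
shift cm [-0.2298 -0.0977  0.3678] rotvec [ 0.0011 -0.0041 -0.0005] then shift after rot [-0.2282 -0.0974  0.3688]
```

The fingers stayed about 3 mm high and slid over the plate. I'll lift a little, reopen, look again and go lower.

```bash
python3 -m crank '[[0,0,-4,0,0,0,0],[0,0,-5,0,0,0,0],[0,0,-4,0,0,0,0],[0,0,0,0,0,0,0],[0,0,0,0,0,0,0]]'
python3 -m crank '[[0,0,0,0,0,0,0],[0,0,0,0,0,0,0],[0,0,0,0,0,0,0]]'
python3 - <<'E'
from h import *
im,i=shot("wrist");h,s,v=cv2.split(hsv(im));m=(s<70)&(v>110);m[225:]=0;m[:,:190]=0;m[:,335:]=0
bb=[rect(plane(i,b,.009,True)) for b in blobs(m,100)[:3]]
print(bb)
c=min(bb,key=lambda r:np.hypot(*(r[0]-[.6658,-.0957])))
go([*c[0],.0745],c[2]-90)
E
```

```text
time: 58.95
position: [0.6671, -0.0971, 0.208]
tool_rot: [1.0, -0.025, 0.001, 0.001]
ft_force: [0.1, -0.3, 0.1]
grip_width: 0.0773
grip_force: 0.0
time: 59.32
position: [0.6675, -0.0971, 0.2078]
tool_rot: [1.0, -0.025, 0.001, 0.001]
ft_force: [0.3, 0.8, -0.9]
grip_width: 0.0869
grip_force: 0.0
[(array([ 0.6831, -0.0969]), (65.64036560058594, 57.874446868896484), 87.12611389160156), (array([ 0.6369, -0.0946]), (65.55758666992188, 24.829458236694336), 88.17194366455078), (array([ 0.8465, -0.1695]), (20.384323120117188, 18.59103012084961), 88.17435455322266)]
t 59.38 pos [ 0.6677 -0.0971  0.2081] F [-0.0933  0.6896 -0.6204] grip 0.0869 0.0 q [-0.3096  0.687   1.3736 -0.0006  1.0784  1.3116]
shift cm [ 1.5067 -0.1146 13.3604] rotvec [ 0.0028 -0.001  -1.5707] then shift after rot [ 0.0994  1.5384 13.3569]
```

Run:
```python
from h import *
im,i=shot("wrist");h,s,v=cv2.split(hsv(im));m=(s<75)&(v>80);m[235:]=0;m[:,:190]=0;m[:,335:]=0
bb=[b for b in blobs(m,100) if np.hypot(*(plane(i,[b.mean(0)],.009,True)[0]-[.667,-.096]))<.06]
c=rect(plane(i,np.vstack(bb),.009,True));print(c)
go([*c[0],.0745],c[2]-90)
```

```text
(array([ 0.6663, -0.0961]), (91.68521118164062, 65.7674331665039), -2.8628692626953125)
t 59.42 pos [ 0.6677 -0.0971  0.2083] F [ 0.1569  0.0796 -0.1391] grip 0.0873 0.0 q [-0.3096  0.6868  1.3735 -0.0006  1.0784  1.3116]
shift cm [-0.1879 -0.1159 13.3775] rotvec [ 0.0012 -0.0027 -0.0002] then shift after rot [-0.1511 -0.0994 13.3781]
```

```bash
python3 -m crank '[[-0.15,-0.1,4,0,0,0,0],[0,0,4.5,0,0,0,0],[0,0,3.3,0,0,0,0],[0,0,1,0,0,0,0],[0,0,0,0,0,0,0]]'
python3 -m crank '[[0,0,0.2,0,0,0,0],[0,0,0,0,0,0,0],[0,0,0,0,0,0,0],[0,0,0,0,0,0,0]]'
python3 - <<'E'
from h import *
go([.6663,-.0961,.0745],-92.86)
E
```

```text
time: 60.05
position: [0.6669, -0.0963, 0.0806]
tool_rot: [1.0, -0.025, 0.002, 0.001]
ft_force: [-0.5, 0.5, 0.1]
grip_width: 0.087
grip_force: 0.0
time: 60.55
position: [0.667, -0.0964, 0.0793]
tool_rot: [1.0, -0.025, 0.002, 0.001]
ft_force: [-0.5, 0.3, 0.0]
grip_width: 0.0868
grip_force: 0.0
t 60.55 pos [ 0.667  -0.0964  0.0793] F [-0.5308  0.2686  0.0414] grip 0.0868 0.0 q [-0.3088  0.857   1.4339 -0.0007  0.8462  1.3126]
shift cm [-0.0723 -0.0233  0.4811] rotvec [ 0.0016 -0.0042 -0.0002] then shift after rot [-0.0703 -0.0226  0.4815]
```

```bash
python3 -m crank '[[-0.07,0,0.4,0,0,0,0],[0,0,0,0,0,0,0],[0,0,0,0,0,0,0]]'
python3 -m crank '[[0,0,0.05,0,0,0,0],[0,0,0,0,0,0,1],[0,0,0,0,0,0,1],[0,0,0,0,0,0,1],[0,0,0,0,0,0,1]]' 30
python3 - <<'E'
from h import *
go([.6663,-.0961,.0745],-92.86)
E
```

```text
time: 60.92
position: [0.666, -0.0963, 0.0745]
tool_rot: [1.0, -0.025, 0.002, 0.001]
ft_force: [-0.2, -0.1, -0.2]
grip_width: 0.0872
grip_force: 0.0
time: 61.55
position: [0.6662, -0.0963, 0.0743]
tool_rot: [1.0, -0.025, 0.002, 0.001]
ft_force: [-0.2, -0.4, -0.1]
grip_width: 0.0651
grip_force: 30.0
t 61.55 pos [ 0.6662 -0.0963  0.0743] F [-0.2238 -0.4107 -0.0788] grip 0.0651 30.0 q [-0.309   0.8637  1.4366 -0.0006  0.8375  1.3123]
shift cm [ 0.0132 -0.0179 -0.0188] rotvec [ 0.0014 -0.0036 -0.0002] then shift after rot [ 0.0131 -0.0179 -0.0188]
```

```bash
python3 -m crank '[[0,0,-2,0,0,0,1],[0,0,-4,0,0,0,1],[0,0,-4,0,0,0,1],[0,0,-3.5,0,0,0,1],[0,0,0,0,0,0,1]]' 30
python3 -m crank '[[0,0,0,0,0,0,1],[0,0,0,0,0,0,1]]'
python3 - <<'E'
from h import *
go([.4970,.0735,.205],-95)
E
```

```text
time: 62.18
position: [0.6677, -0.0966, 0.2141]
tool_rot: [1.0, -0.025, 0.006, 0.002]
ft_force: [0.3, 0.6, -1.7]
grip_width: 0.0652
grip_force: 30.0
time: 62.42
position: [0.6645, -0.0958, 0.2074]
tool_rot: [1.0, -0.025, -0.0, 0.0]
ft_force: [0.1, 0.3, -2.3]
grip_width: 0.0651
grip_force: 30.0
t 62.42 pos [ 0.6645 -0.0958  0.2074] F [ 0.0929  0.2966 -2.3129] grip 0.0651 30.0 q [-0.309   0.6846  1.3815 -0.0006  1.0757  1.3122]
shift cm [-17.5815 -16.0646   0.2382] rotvec [0.0005 0.0003 0.0371] then shift after rot [-18.1653 -15.4012   0.24  ]
```

```bash
python3 -m crank '[[0,0,0,0,0,0.037,1],[-4.54,-3.85,0,0,0,0,1],[-4.54,-3.85,0,0,0,0,1],[-4.54,-3.85,0,0,0,0,1],[-4.54,-3.85,0,0,0,0,1]]'
python3 -m crank '[[0,0,0,0,0,0,1],[0,0,0,0,0,0,1],[0,0,0,0,0,0,1],[0,0,0,0,0,0,1]]'
python3 - <<'E'
from h import *
go([.4970,.0735,.1363],-95)
im,i=shot("wrist");h,s,v=cv2.split(hsv(im));o=robot.get_obs()
m=(s<75)&(v>80);m[235:]=0;m[:,:170]=0;m[:,355:]=0
N=np.load("nest.npy");a=np.radians(N[2]);M=np.array([[np.cos(a),np.sin(a)],[-np.sin(a),np.cos(a)]])
for b in blobs(m,60)[:4]:
    p=(plane(i,b,o["position"][2]-.0653,True)-N[:2])@M.T*1000
    print(b.min(0),b.max(0),p.min(0),p.max(0)); e=p[(p[:,0]>p[:,0].max()-5)&(abs(p[:,1])<25)];print(np.polyfit(e[:,1],e[:,0],1))
cv2.imwrite("pics/w8.png",im[:,:,::-1])
E
```

```text
time: 63.05
position: [0.4967, 0.0742, 0.208]
tool_rot: [0.999, -0.045, 0.001, 0.001]
ft_force: [0.8, 0.5, -1.9]
grip_width: 0.0651
grip_force: 30.0
time: 63.55
position: [0.4992, 0.0723, 0.2083]
tool_rot: [0.999, -0.044, 0.002, 0.001]
ft_force: [0.2, -0.0, -1.9]
grip_width: 0.0652
grip_force: 30.0
t 63.55 pos [0.4992 0.0723 0.2083] F [ 0.2356 -0.0256 -1.8873] grip 0.0652 30.0 q [-0.0774  0.493   1.8164 -0.0019  0.828   1.5833]
shift cm [-0.2583 -0.1103  7.2009] rotvec [ 0.0013 -0.0042 -0.0014] then shift after rot [-0.2279 -0.101   7.2021]
[201 112] [321 234] [  3.1826 -33.7052] [72.104  31.6679]
[ 0.0026 71.7045]
```

View pics/w8.png

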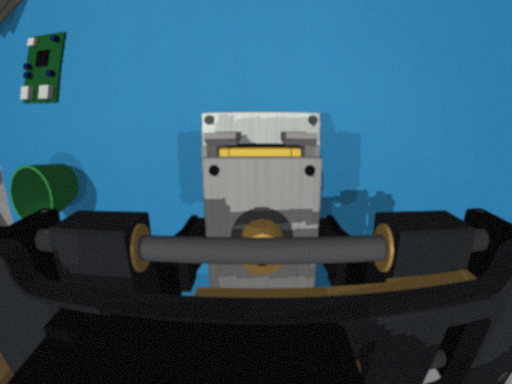

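The cover is held boss up, with its far edge at row 157 and yellow spacer and guides behind it.

Run:
```python
from h import *
i=cams.camera_info("wrist");o=robot.get_obs()
N=np.load("nest.npy");a=np.radians(N[2]);M=np.array([[np.cos(a),np.sin(a)],[-np.sin(a),np.cos(a)]])
print((plane(i,[(204,157),(262,157),(320,157),(203,185),(321,185)],o["position"][2]-.0653,True)-N[:2])@M.T*1000)
```

```text
[[ 47.5999  30.2701]
 [ 47.3396  -1.0587]
 [ 47.5424 -32.4236]
 [ 32.0726  31.4549]
 [ 31.9976 -33.5938]]
```

```bash
python3 -m crank '[[-0.17,-0.09,1.5,0,0,0,1],[0,0,1.5,0,0,0,1],[0,0,1,0,0,0,1],[0,0,1,0,0,0,1],[0,0,0.8,0,0,0,1]]'
python3 -m crank '[[0,0,0.5,0,0,0,1],[0,0,0.3,0,0,0,1],[0,0,0,0,0,0,1],[0,0,0,0,0,0,1]]'
python3 - <<'E'
from h import *
go([.4970,.0735,.1363],-95)
E
```

```text
time: 64.22
position: [0.4968, 0.0741, 0.1498]
tool_rot: [0.999, -0.044, 0.002, 0.001]
ft_force: [-0.2, 1.1, -1.8]
grip_width: 0.0654
grip_force: 30.0
time: 64.72
position: [0.497, 0.0741, 0.1427]
tool_rot: [0.999, -0.044, 0.002, 0.001]
ft_force: [0.7, 0.5, -2.0]
grip_width: 0.0652
grip_force: 30.0
t 64.72 pos [0.497  0.0741 0.1427] F [ 0.733   0.4845 -2.0472] grip 0.0652 30.0 q [-0.0742  0.6085  1.8652 -0.0022  0.6637  1.5855]
shift cm [0.0071 0.055  0.6411] rotvec [ 0.0013 -0.0042  0.0002] then shift after rot [0.0098 0.0558 0.641 ]
```

```bash
python3 -m crank '[[0,0.02,0.3,0,0,0,1],[0,0,0.2,0,0,0,1],[0,0,0,0,0,0,1],[0,0,0,0,0,0,1]]'
python3 -m crank '[[0,0,0.1,0,0,0,1],[0,0,0.06,0,0,0,1],[0,0,0,0,0,0,1]]'
python3 - <<'E'
from h import *
go([.4970,.0735,.1363],-95)
E
```

```text
time: 65.22
position: [0.4968, 0.0739, 0.1374]
tool_rot: [0.999, -0.044, 0.002, 0.001]
ft_force: [-0.4, 0.4, -1.0]
grip_width: 0.0651
grip_force: 30.0
time: 65.6
position: [0.4968, 0.0739, 0.1362]
tool_rot: [0.999, -0.044, 0.002, 0.001]
ft_force: [-0.8, 0.3, 3.6]
grip_width: 0.0651
grip_force: 30.0
t 65.6 pos [0.4968 0.0739 0.1362] F [-0.7618  0.2508  3.6309] grip 0.0651 30.0 q [-0.0746  0.6207  1.8687 -0.0023  0.6483  1.5851]
shift cm [ 0.0184  0.0347 -0.008 ] rotvec [ 0.0013 -0.0039  0.0002] then shift after rot [ 0.0184  0.0347 -0.0081]
```

Contact at the expected height. Releasing, retreating, and verifying numerically.

```bash
python3 -m crank '[[0,0,0,0,0,0,0.3],[0,0,0,0,0,0,0],[0,0,0,0,0,0,0],[0,0,0,0,0,0,0],[0,0,0,0,0,0,0]]'
python3 -m crank '[[0,0,-3,0,0,0,0],[0,0,-5,0,0,0,0],[0,0,-5,0,0,0,0],[0,0,0,0,0,0,0],[0,0,0,0,0,0,0]]'
python3 - <<'E'
from h import *
im,i=shot("wrist");h,s,v=cv2.split(hsv(im))
N=np.load("nest.npy");a=np.radians(N[2]);M=np.array([[np.cos(a),np.sin(a)],[-np.sin(a),np.cos(a)]])
go([.497,.0735,.2])
m=(h>18)&(h<36)&(s>130);m[225:]=0;m[:,:170]=0;m[:,355:]=0
for b in blobs(m,8)[:3]:
    p=(plane(i,b,.065,True)-N[:2])@M.T*1000;print("yellow",b.min(0),b.max(0),p.min(0),p.max(0),p.mean(0))
# plate hole dots (dark spots) at z=.071
k=(v<60).astype(np.uint8);k[225:]=0;k[:,:190]=0;k[:,330:]=0
for b in blobs(k,4):
    if len(b)<40: print("dot",b.mean(0),(plane(i,[b.mean(0)],.071,True)-N[:2])@M.T*1000)
E
python3 -m crank '[[0,6,-1,0,0,0,0],[0,6,-1,0,0,0,0],[0,6,-1,0,0,0,0],[0,6,-1,0,0,0,0],[0,0,0,0,0,0,0]]'
python3 - <<'E'
from h import *
im,i=shot("wrist");im2,_=shot("top");im3,_=shot("scene")
cv2.imwrite("pics/end.png",np.hstack([cv2.resize(im3[110:290,130:370,::-1],(400,300)),cv2.resize(im2[170:320,80:280,::-1],(400,300))]))
E
```

```text
time: 66.22
position: [0.4968, 0.0739, 0.1357]
tool_rot: [0.999, -0.044, 0.002, 0.001]
ft_force: [-0.3, 0.1, -0.2]
grip_width: 0.086
grip_force: 0.0
time: 66.85
position: [0.4958, 0.0741, 0.2655]
tool_rot: [0.999, -0.044, 0.001, 0.001]
ft_force: [0.3, 0.8, -0.1]
grip_width: 0.0866
grip_force: 0.0
t 66.9 pos [0.4954 0.0741 0.2648] F [-0.1771 -0.411  -0.1425] grip 0.0871 0.0 q [-0.0743  0.4004  1.7695 -0.0016  0.9707  1.5846]
shift cm [0.1561 0.0387 6.4818] rotvec [ 0.0013 -0.001   0.    ] then shift after rot [0.1626 0.0474 6.4816]
yellow [249 175] [274 201] [-19.4927 -12.1722] [ 7.6323 13.2246] [-6.3924  0.1586]
dot [261.68 190.36] [[-6.7506  0.3617]]
dot [275.8148 188.2593] [[ -4.5952 -13.6786]]
dot [236.3333 221.5833] [[-39.8287  26.3794]]
dot [286.8182 221.6364] [[-39.8808 -25.5007]]
dot [234.8 145.5] [[37.9894 26.4031]]
dot [286.2381 136.4286] [[ 46.823  -23.2617]]
dot [288.5 145.5] [[ 38.0173 -25.5654]]
dot [247.2727 192.7273] [[-9.1877 14.7243]]
dot [243.5    136.1471] [[47.0176 17.8925]]
time: 67.53
position: [0.4753, -0.1692, 0.3052]
tool_rot: [0.999, -0.047, 0.002, 0.001]
ft_force: [-0.6, 0.7, -0.0]
grip_width: 0.0872
grip_force: 0.0
```

The four cover holes sit symmetric about the nest centre, at about (±39, ±26) mm with a 1 mm offset and no yaw. So the cover is flat and square, and I'm handing in.

```bash
python3 -c "
from rig import ticket
print(ticket.hand_in())"
```

```text
the job is handed in; nothing more can be done
None
```

The job is handed in: the shell is seated in the nest with all the slugs in it, the spacer and cover lie square on top with the boss up, and the empty cup stands upright on the mat.

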